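# Unload the lapping machine and pack the plates

### The job

Unload the little bench lapping machine: swing its spring-loaded hood up past the over-centre point so that it stays open by itself, take every lapped steel plate off and stack them squarely, edges lined up, on the wooden packing block, and finish the pile with the wooden top board, lined up the same way. Then shut the hood fully, and leave the tools round about where they lie.

Things in the scene. Friction and masses are not known exactly. Their poses are not given: they have to be found in the camera images.
- machine: bench lapping machine, fixed: grey base 222 x 270 mm, deck 50 mm above the bench; origin on the bench under the centre of the lap plate, x from its front (control panel, towards the robot) to its back, y to its left, z up
- lap_centre (a point): centre of the round lap plate (150 mm diameter) on the deck, on its top face, which lies 54 mm above the bench and 4 mm above the deck; lies in the machine's frame at (0, 0, 54 mm)
- hood (a joint): hood angle, rad: 0 shut, 1.75 open on its stop. Hinged at the back, axis along the machine's y. Springs pull it shut below about 1.05 and open beyond; led past 1.2 (opening) or below 0.85 (shutting) and let go, it finishes by itself in about 1 s. Takes some 10 to 13 N at the bar; damped, so lead it at about 0.1 m/s. Grey, clear roof window, 165 mm deep, 250 mm wide, roof 52 mm above the hinge when shut
- hood_hinge (a point): middle of the hood's hinge line, fixed at (90, 0, 60 mm) of the machine's frame. A point of the hood that lies (-a, c) from here in machine x, z when shut lies at (-a cos q + c sin q, a sin q + c cos q) at hood angle q
- hood_bar (a point): middle of the hood's round steel grab bar, 10 mm thick, 140 mm clear between its end legs, along the machine's y; moves with the hood: 204 mm in front of the hinge line and 24 mm above it when shut; 34 mm free gap behind it to the hood's front wall. Gripped from straight above, one finger in front and one behind, it turns in the grip, so the tool can point down all the way
- plate_1: lapped steel plate 46 x 34 x 10 mm, 0.11 kg, three bores, both faces alike, either may be up; origin at its centre, x along the 46 mm, y across the 34 mm, z up. Three or four of the four are present (None if absent). They start flat on the lap plate, one to a quarter, lengths roughly along the machine's x, 80 mm apart along its y and 60 mm along its x
- plate_2: lapped steel plate 46 x 34 x 10 mm, 0.11 kg, three bores, both faces alike, either may be up; origin at its centre, x along the 46 mm, y across the 34 mm, z up. Three or four of the four are present (None if absent). They start flat on the lap plate, one to a quarter, lengths roughly along the machine's x, 80 mm apart along its y and 60 mm along its x
- plate_3: lapped steel plate 46 x 34 x 10 mm, 0.11 kg, three bores, both faces alike, either may be up; origin at its centre, x along the 46 mm, y across the 34 mm, z up. Three or four of the four are present (None if absent). They start flat on the lap plate, one to a quarter, lengths roughly along the machine's x, 80 mm apart along its y and 60 mm along its x
- plate_4: lapped steel plate 46 x 34 x 10 mm, 0.11 kg, three bores, both faces alike, either may be up; origin at its centre, x along the 46 mm, y across the 34 mm, z up. Three or four of the four are present (None if absent). They start flat on the lap plate, one to a quarter, lengths roughly along the machine's x, 80 mm apart along its y and 60 mm along its x
- block: wooden packing block, fixed on the bench, 50 x 38 x 18 mm, origin at the centre of its underside, x along the 50 mm length: the pile stands on it, lengths along its length (either way round)
- block_top (a point): centre of the top face of the packing block, 18 mm above the bench, axes as the block's
- top_board: loose wooden top board, 50 x 38 x 12 mm, 0.05 kg, lying on the bench at the start; same look as the packing block but thinner, either face may be up; origin at its centre, x along the 50 mm length, y across the 38 mm width; goes on the top of the pile, last
- rivet_tin: bystander: round tin, 61 mm diameter, 37 mm tall, origin at its underside
- marker: bystander: marker pen, 127 mm long, 17 mm thick, lying along its y; origin at its underside
- screwdriver: bystander: screwdriver, 181 mm long, 30 mm tall, lying along its y; origin at its underside
There are look-alikes about, which are no part of the job. Leave any orange look-alike of the top_board alone.

How it is judged:
On the way:
1. the hood stands fully open by itself (over 1.6 rad), nothing of the robot touching the machine (value of joint hood above 1.6 rad and contact force between each of the fingers, the arm and machine below 0.3 N), for 0.5 s.
At the end, for the whole second after the job is handed in: the hood is shut (under 0.04 rad); every plate present and the top board lie flat in one pile on the packing block, each with its centre within 6 mm of the block's centre seen from above and its length within 0.12 rad of the block's, at rest, the top board above all plates (value of joint hood below 0.04 rad and contact force between each of the fingers, the arm and machine below 0.3 N and horizontal distance between each of plate_1, plate_2, plate_3, plate_4, top_board and block_top below 0.006 m and angle between the x axis of each of plate_1, plate_2, plate_3, plate_4, top_board and the x axis of block, either way round below 0.12 rad and (angle between plate_1's own z axis and vertical below 0.1 rad or angle between plate_1's own z axis and vertical above 3.04 rad) and z of each of plate_1, plate_2, plate_3, plate_4, top_board in the frame of block_top above 0.002 m and linear speed of each of plate_1, plate_2, plate_3, plate_4, top_board below 0.02 m/s and (angle between plate_2's own z axis and vertical below 0.1 rad or angle between plate_2's own z axis and vertical above 3.04 rad) and (angle between plate_3's own z axis and vertical below 0.1 rad or angle between plate_3's own z axis and vertical above 3.04 rad) and (angle between plate_4's own z axis and vertical below 0.1 rad or angle between plate_4's own z axis and vertical above 3.04 rad) and (angle between top_board's own z axis and vertical below 0.1 rad or angle between top_board's own z axis and vertical above 3.04 rad) and ((angle between plate_1's own z axis and vertical below 0.1 rad and z of top_board in the frame of plate_1 above 0.007 m) or (angle between plate_1's own z axis and vertical above 3.04 rad and z of top_board in the frame of plate_1 below -0.007 m)) and ((angle between plate_2's own z axis and vertical below 0.1 rad and z of top_board in the frame of plate_2 above 0.007 m) or (angle between plate_2's own z axis and vertical above 3.04 rad and z of top_board in the frame of plate_2 below -0.007 m)) and ((angle between plate_3's own z axis and vertical below 0.1 rad and z of top_board in the frame of plate_3 above 0.007 m) or (angle between plate_3's own z axis and vertical above 3.04 rad and z of top_board in the frame of plate_3 below -0.007 m)) and ((angle between plate_4's own z axis and vertical below 0.1 rad and z of top_board in the frame of plate_4 above 0.007 m) or (angle between plate_4's own z axis and vertical above 3.04 rad and z of top_board in the frame of plate_4 below -0.007 m))); the robot touches nothing.
It fails at once if the rivet tin is shoved away (more than 40 mm) (distance of rivet_tin from where it was at the start of the episode above 0.04 m).
It fails at once if the marker is shoved away (more than 40 mm) (distance of marker from where it was at the start of the episode above 0.04 m).
It fails at once if the screwdriver is shoved away (more than 40 mm) (distance of screwdriver from where it was at the start of the episode above 0.04 m).
Of plate_1, plate_2, plate_3, plate_4 only 3 to 4 are there at a start; the rules pass over those that are not, and their reading is None.
At some moment in a run one of top_board may be knocked a few centimetres aside while the robot is not near it.
Once in a run the grip may slacken for a moment while it holds something.
It also fails if it takes over 210 s, if anything falls off the work surface, if the arm or the gripper's body presses on something with over 40 N, if the wrist force passes 120 N, or if a joint passes its speed limit or range.

### The arm

A 6-joint arm with a two-finger parallel gripper is mounted at the origin on a cart in front of the work surface, level with it; the furniture and walls round the work are solid. World frame = base frame: x ahead of the robot, y to its left, z up, the work surface at z = 0. Lengths are in m, angles in rad, forces in N, time in s.
With the tool pointing down it reaches from about 0.375 to 0.9 m from the base axis. Payload 3.1 kg.
Tool frame: the origin (TCP) lies midway between the tips of the shut fingers; the grasp point (between the pads) lies manip.grip_depth behind it (manip.grip_depth is the distance from the TCP to the grasp point, in m); z points along the fingers, y is the direction in which the jaws open and shut (so a half turn about z gives the same grasp; the last joint's range is limited). The gripper opens to 85 mm and grips with 20 to 120 N. Pads are 22 mm wide; open, the fingers measure 114 mm over their backs; the gripper's body (76 mm by 85 mm) begins 54 mm behind the grasp point. The pads swing forward as they close: fully open they stand 13 mm farther back than shut.
Start: joints at [0.958, 0.527, 1.433, -0, 1.181, -0.178], TCP at [0.263, 0.567, 0.231] pointing down, gripper open.
Joint ranges: [-3.08, 3.08], [-0.75, 2.2], [0.22, 2.44], [-1.43, 4.57], [0, 2.65], [-2.85, 2.85]. Speed limits (rad/s): [2.79, 2.79, 3.14, 3.14, 3.14, 3.14].

### API

Orientations are given as a unit quaternion [x, y, z, w].
In Python, from station import manip, vision gives the robot as it stands.
- The arm moves only by the shell command python3 -m crank 'ROWS' [FORCE]. ROWS is JSON, a list of rows, each an object with "grip": the closure, from 0 (fully open) to 1 (shut); "offset": the shift along the tool's x, y, z in mm, a list of three; "angular": the turn, a rotation vector about the tool's x, y, z in degrees, a list of three. A call has 1 to 10 rows; each row is the pose to reach, as a shift and turn from the pose commanded when the call began, along the tool's axes at that moment; what a row does not reach only later rows make up. A row lasts 1/10 s, in which the tool goes at most 50 mm and 8.59 degrees, less where a joint would pass 70% of its speed; a pose out of reach is approached as far as the arm can. A call with a gripper value outside its range is refused whole. The fingers move at their own pace and stop on an object; FORCE is the grip in N (left out, the last holds). Time passes only in rows, so rows that repeat a pose let the fingers close. It gives the time, the measured TCP pose, the force and the opening at its end, in the units of the state.
- manip.sense(): the state, without advancing time (a new reading comes with each control period).
- vision.snapshot(name): name is "side" or "top" or "wrist"; returns a dict with "pixels" (384x512x3 uint8, red, green, blue), "intrinsics" (3x3 intrinsics, pixels), "R" (3x3) and "t" (3): a world point X has camera coordinates R X + t. Camera axes: x right, y down, z forward; pixel columns grow to the right and rows downward; lengths in m; the calibration is good to about 2 mm. A picture is of the moment at which its call begins. There is no depth.
- manip.sign_off(): hands the job in, once; it reports no verdict.
The state is a dict: "t": time; "q": joint angles; "qd": joint speeds; "tau": joint torques, N m; "tcp_pos": TCP position; "tool_rot": TCP orientation; "force": force on the tool from outside, world axes, zero at the start; "ft_torque": the same for the moment, N m; "finger_gap": opening from 0.0 (shut) to 1.0 (fully open).
Only numpy, scipy, OpenCV 4.12 (cv2) and the standard library are available. Lean on these libraries where they do the work, as an engineer would, in place of code of your own. Each camera call takes 0.05 s, during which the arm holds its last target.

## Working session

There is one attempt and no reset: what is moved stays moved. The work goes in short steps, Python scripts to look and compute and a shell command to move; the robot and the scene stay as the last step left them, time stands still between calls to the robot, and variables do not carry over. Pictures are saved under pics/ and viewed, and the job is handed in when it is done.

```bash
ls; mkdir -p pics
python3 - <<'E'
from station import manip, vision
import cv2
s=manip.sense(); print(s, manip.grip_depth)
for n in ["side","top","wrist"]:
    d=vision.snapshot(n); cv2.imwrite(f"pics/{n}0.png",d["pixels"][:,:,::-1]); print(n,d["intrinsics"],d["R"],d["t"])
E
```

```text
pics
{'t': 0.0, 'q': array([ 9.57518661e-01,  5.28466997e-01,  1.43390372e+00, -4.46048923e-05,
        1.18140816e+00, -1.78461409e-01]), 'qd': array([-3.39747271e-04, -8.84839116e-04, -2.28550081e-04,  1.32487503e-05,
        5.87809823e-05,  2.97097219e-05]), 'tau': array([ 5.38055974e-04, -4.42353737e+01, -1.78026330e+01, -1.69720852e-04,
        8.37694213e-03, -6.84797072e-07]), 'tcp_pos': array([0.26281805, 0.56625991, 0.23033267]), 'tool_rot': array([ 2.15691074e-01,  9.76461041e-01, -1.01652501e-03, -4.02486877e-04]), 'force': array([-0.21326499, -0.45915072,  0.01423434]), 'ft_torque': array([-0.02537642,  0.01212981, -0.01216315]), 'finger_gap': 1.0016760668854792} 0.0187
side [[380.66391953   0.         256.1882483 ]
 [  0.         380.66391953 189.32745139]
 [  0.           0.           1.        ]] [[ 0.88238454 -0.46992242  0.02388394]
 [-0.19859193 -0.41795714 -0.88649482]
 [ 0.42656626  0.77748617 -0.46212172]] [-0.50956633  0.15170384  0.94341554]
top [[434.36477424   0.         259.20679435]
 [  0.         434.36477424 196.1354642 ]
 [  0.           0.           1.        ]] [[ 0.01447775 -0.99975559  0.01670781]
 [-0.99685544 -0.01573366 -0.07766396]
 [ 0.07790785 -0.01553087 -0.99683959]] [-0.11032313  0.553015    1.25350732]
wrist [[268.6937233    0.         256.86354704]
 [  0.         268.6937233  188.9355634 ]
 [  0.           0.           1.        ]] [[ 0.42162979  0.90676665 -0.00160087]
 [ 0.87264756 -0.40528404  0.27245383]
 [ 0.24640324 -0.11627164 -0.96216753]] [-0.62524289 -0.03560632  0.37838289]
```

View pics/top0.png

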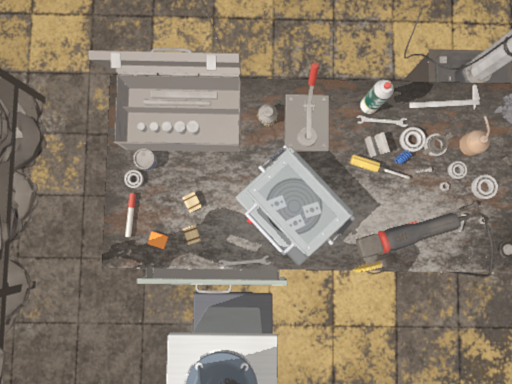

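View pics/side0.png

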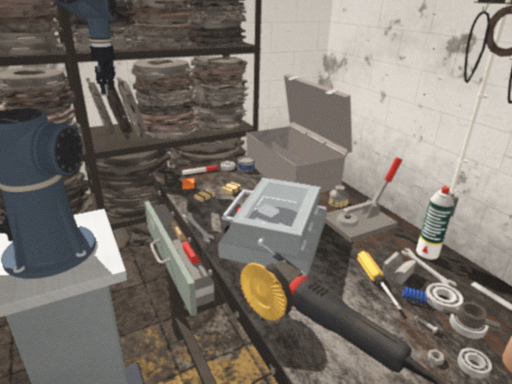

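View pics/wrist0.png

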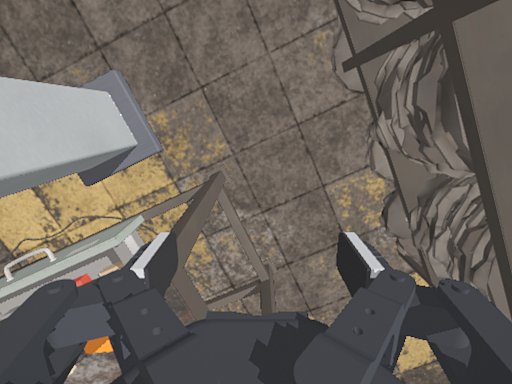

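Run:
```python
import cv2
a=cv2.imread("pics/top0.png")
cv2.imwrite("pics/z1.png",cv2.resize(a[140:270,225:365],None,fx=5,fy=5,interpolation=cv2.INTER_CUBIC)[:600])
cv2.imwrite("pics/z2.png",cv2.resize(a[140:270,110:250],None,fx=4.5,fy=4.5,interpolation=cv2.INTER_CUBIC))
```

```text
(no output)
```

View pics/z1.png

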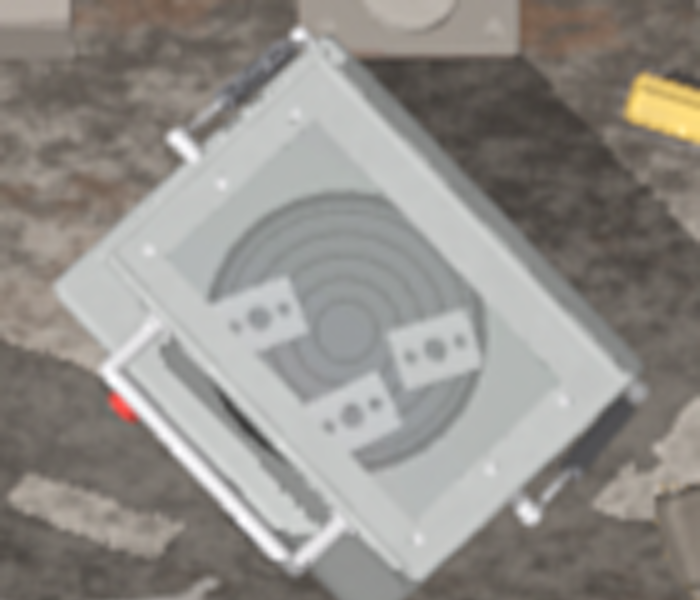

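View pics/z2.png

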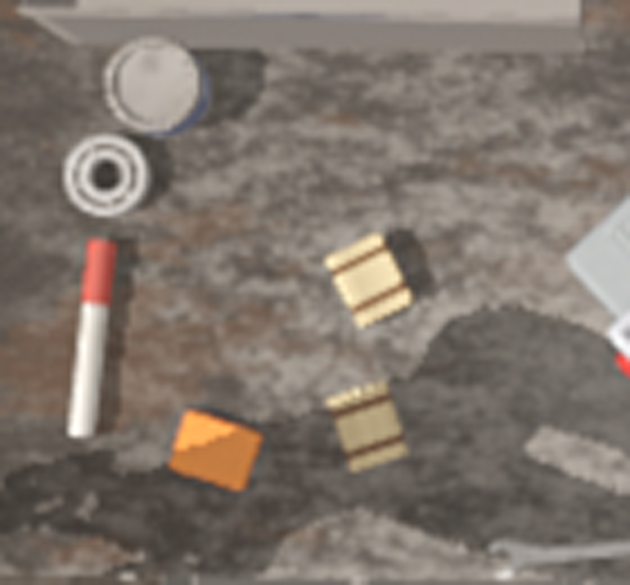

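```bash
cat > h.py <<'E'
import numpy as np, cv2
from station import manip, vision
from scipy.spatial.transform import Rotation as Ro
def cam(n):
    d=vision.snapshot(n); return d
def ray(d,uv,z):
    uv=np.atleast_2d(uv).astype(float)
    K,R,t=[np.array(d[k]) for k in("intrinsics","R","t")]
    c=-R.T@t
    v=np.c_[uv,np.ones(len(uv))]@np.linalg.inv(K).T@R
    return c+v*((z-c[2])/v[:,2])[:,None]
def proj(d,X):
    X=np.atleast_2d(X); c=X@np.array(d["R"]).T+d["t"]; p=c@np.array(d["intrinsics"]).T
    return p[:,:2]/p[:,2:]
def tri(d1,p1,d2,p2):
    P=[np.array(d["intrinsics"])@np.c_[d["R"],d["t"]] for d in(d1,d2)]
    X=cv2.triangulatePoints(P[0],P[1],np.array(p1,float),np.array(p2,float)); return X[:3,0]/X[3,0]
def save(d,name): cv2.imwrite("pics/"+name+".png",d["pixels"][:,:,::-1])
def delta(pos,rot=None,s=None):
    "shift mm and rotvec deg in the tool's present axes to reach pos"
    s=s or manip.sense(); T=Ro.from_quat(s["tool_rot"])
    print("shift mm",np.round(T.inv().apply(np.array(pos)-s["tcp_pos"])*1000,1), "world d",np.round((np.array(pos)-s["tcp_pos"])*1000,1))
    if rot is not None: print("turn deg",np.round((T.inv()*rot).as_rotvec(degrees=True),1))
def down(yaw,s=None):
    "tool down with jaw axis y along world yaw; of the two, nearer"
    s=s or manip.sense(); T=Ro.from_quat(s["tool_rot"]); best=None
    for k in(0,np.pi):
        a=yaw+k; y=np.array([np.cos(a),np.sin(a),0]); z=np.array([0,0,-1.]); x=np.cross(y,z)
        R=Ro.from_matrix(np.c_[x,y,z]); m=(T.inv()*R).magnitude()
        if best is None or m<best[0]: best=(m,R)
    return best[1]
E
python3 - <<'E'
from h import *
d=cam("top")
Z=lambda a:np.array(a)/5+[225,140]
lap=ray(d,Z([347,333]),.054); b1=ray(d,Z([110,372]),.084); b2=ray(d,Z([295,562]),.084)
print(lap,b1,b2,np.linalg.norm(b1-b2),(b1+b2)/2, np.linalg.norm((b1+b2)/2-lap))
e=(b1-b2)[0]; x=(lap-(b1+b2)/2)[0]
print(np.degrees(np.arctan2(e[1],e[0]))-90,np.degrees(np.arctan2(x[1],x[0])))
for p in([260,318],[350,412],[435,350]): print(ray(d,Z(p),.064))
for p in([369,281],[369,428]): print(ray(d,np.array(p)/4.5+[110,140],.015))
print(ray(d,np.array([155,85])/4.5+[110,140],.037),ray(d,np.array([90,340])/4.5+[110,140],.01))
s=cam("side");a=s["pixels"][:,:,::-1]
cv2.imwrite("pics/z3.png",cv2.resize(a[145:215,165:265],None,fx=8,fy=8,interpolation=cv2.INTER_CUBIC))
E
```

```text
[[ 0.52369546 -0.20264981  0.054     ]] [[ 0.49825957 -0.06772839  0.084     ]] [[ 0.39458509 -0.17192581  0.084     ]] 0.1469880935945496 [[ 0.44642233 -0.1198271   0.084     ]] 0.11717822903962155
-44.855861506872024 -46.9853088667683
[[ 0.53091106 -0.1521307   0.064     ]]
[[ 0.47837196 -0.20374603  0.064     ]]
[[ 0.51424544 -0.25181369  0.064     ]]
[[0.53345318 0.09550943 0.015     ]]
[[0.43769756 0.09297432 0.015     ]]
[[0.65692978 0.2338666  0.037     ]] [[0.49230707 0.27707309 0.01      ]]
```

View pics/z3.png

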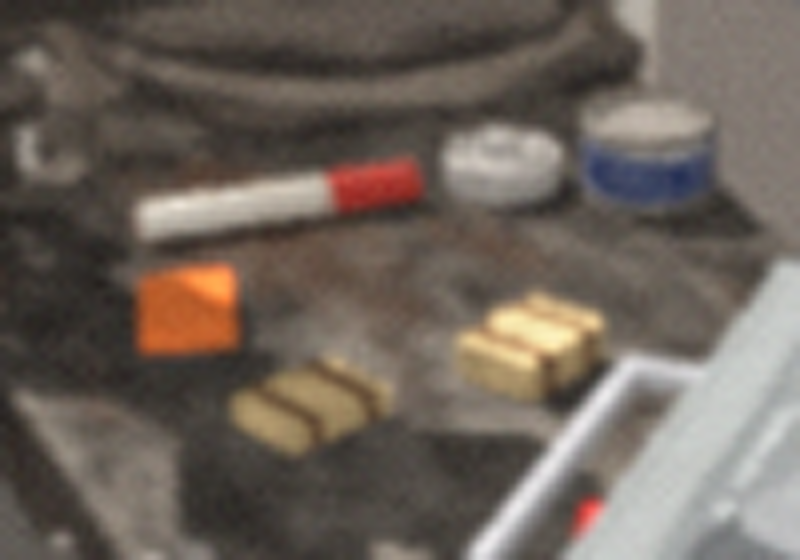

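Run:
```python
from h import *
delta([.446,-.12,.26],down(np.radians(-46)))
R=down(np.radians(-46)); print(R.as_matrix()); print(Ro.from_quat(manip.sense()["tool_rot"]).as_matrix())
```

```text
shift mm [-455.2 -545.6  -28.7] world d [ 183.  -686.5   29.2]
turn deg [ -0.   -0.  -68.9]
[[-0.7193398  -0.69465837  0.        ]
 [-0.69465837  0.7193398   0.        ]
 [-0.          0.         -1.        ]]
[[-9.06940270e-01  4.21258737e-01 -6.51355814e-04]
 [ 4.21259195e-01  9.06939805e-01 -9.38467084e-04]
 [ 1.95403057e-04 -1.12552322e-03 -9.99999348e-01]]
```

Run:
```python
import re
t=open('h.py').read()
i=t.index('def down')
t=t[:i]+'''def goto(pos,yaw):
    "tool down, jaw axis along yaw (deg, mod 180), choosing last joint nearest 0 (yaw_y = q1-q6)"
    q1=np.degrees(np.arctan2(pos[1],pos[0])); a=q1+((yaw-q1+90)%180-90)
    s=manip.sense(); T=Ro.from_quat(s["tool_rot"]); y0=T.apply([0,1,0]); a0=np.degrees(np.arctan2(y0[1],y0[0]))
    da=a-a0  # world turn, not through wrap since both near q1
    r=np.radians(a); y=np.array([np.cos(r),np.sin(r),0]); z=np.array([0,0,-1.]); R=Ro.from_matrix(np.c_[np.cross(y,z),y,z])
    rv=(T.inv()*R).as_rotvec(degrees=True)
    print("shift mm",np.round(T.inv().apply(np.array(pos)-s["tcp_pos"])*1000,1),"turn",np.round(rv,1),"z-turn",round(-da,1),"q6->",round(q1-a,1),"dist",np.linalg.norm(np.array(pos)-s["tcp_pos"]).round(3))
'''
open('h.py','w').write(t)
from h import *
goto([.446,-.12,.26],-46)
w=cam("wrist"); T=Ro.from_quat(manip.sense()["tool_rot"]).as_matrix(); c=-np.array(w["R"]).T@w["t"]
print(T.T@(c-manip.sense()["tcp_pos"]), T.T@np.array(w["R"]).T)
```

```text
shift mm [-455.2 -545.6  -28.7] turn [-1.000e-01  1.000e-01  1.111e+02] z-turn 111.1 q6-> 30.9 dist 0.711
[ 0.06849359  0.00118728 -0.14217447] [[-4.39401860e-04 -9.62089302e-01 -2.72734271e-01]
 [ 9.99999903e-01 -4.27144708e-04 -1.04315688e-04]
 [-1.61359933e-05 -2.72734291e-01  9.62089396e-01]]
```

```bash
python3 -m crank '[{"grip":0.0,"offset":[-45,-55,-10],"angular":[0,0,8]},{"grip":0.0,"offset":[-90,-110,-29],"angular":[0,0,16]},{"grip":0.0,"offset":[-135,-164,-29],"angular":[0,0,24]},{"grip":0.0,"offset":[-180,-218,-29],"angular":[0,0,32]},{"grip":0.3,"offset":[-225,-270,-29],"angular":[0,0,40]},{"grip":0.7,"offset":[-260,-310,-29],"angular":[0,0,48]},{"grip":0.7,"offset":[-290,-345,-29],"angular":[0,0,56]},{"grip":0.7,"offset":[-320,-380,-29],"angular":[0,0,64]},{"grip":0.7,"offset":[-345,-410,-29],"angular":[0,0,72]},{"grip":0.7,"offset":[-370,-440,-29],"angular":[0,0,80]}]'; python3 -c "
from h import *
goto([.446,-.12,.26],-46)"
```

```text
t: 1.3
tcp_pos: [0.3935, 0.0843, 0.2604]
tool_rot: [0.795, 0.607, 0.001, 0.0]
force: [-0.2, 1.3, 0.1]
finger_gap: 0.299
shift mm [-183.3  104.4    0.5] turn [ 0.1 -0.  30.8] z-turn 30.8 q6-> 30.9 dist 0.211
```

```bash
python3 -m crank '[{"grip":0.7,"offset":[-40,20,0],"angular":[0,0,8]},{"grip":0.7,"offset":[-80,45,0],"angular":[0,0,16]},{"grip":0.7,"offset":[-120,70,0],"angular":[0,0,24]},{"grip":0.7,"offset":[-160,90,0],"angular":[0,0,30.8]},{"grip":0.7,"offset":[-183,104,0],"angular":[0,0,30.8]},{"grip":0.7,"offset":[-183,104,0],"angular":[0,0,30.8]}]'; python3 -c "
from h import *
goto([.446,-.12,.26],-46)
d=cam('wrist');save(d,'w1');d=cam('top');save(d,'t1')"
```

```text
t: 1.9
tcp_pos: [0.4483, -0.1213, 0.2603]
tool_rot: [0.927, 0.375, 0.001, 0.001]
force: [-0.6, -0.2, 1.3]
finger_gap: 0.298
shift mm [-0.8 -2.5  0.3] turn [ 0.2 -0.   0. ] z-turn 0.0 q6-> 30.9 dist 0.003
```

View pics/w1.png

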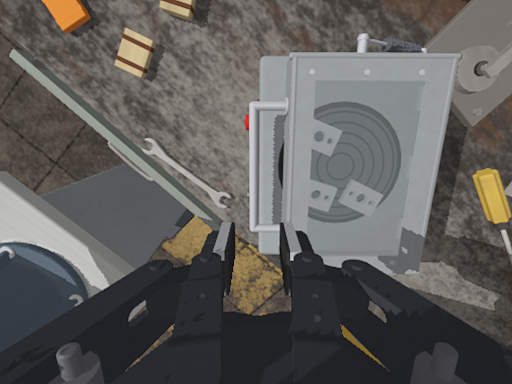

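Run:
```python
from h import *
d=cam("wrist"); 
b1,b2=ray(d,[[254,105],[254,229]],.084); print(b1,b2,np.linalg.norm(b1-b2),(b1+b2)/2)
e=b1-b2; print(np.degrees(np.arctan2(e[1],e[0]))-90)
lap=ray(d,[341,161],.054); print(lap)
a=cv2.resize(d["pixels"][80:270,230:440,::-1],None,fx=3.1,fy=3.1,interpolation=cv2.INTER_CUBIC); cv2.imwrite("pics/z4.png",a)
```

```text
[ 0.50058279 -0.05987569  0.084     ] [ 0.39120254 -0.16554968  0.084     ] 0.15208889567397627 [ 0.44589267 -0.11271269  0.084     ]
-45.98734053096939
[[ 0.5299206  -0.18921631  0.054     ]]
```

View pics/z4.png

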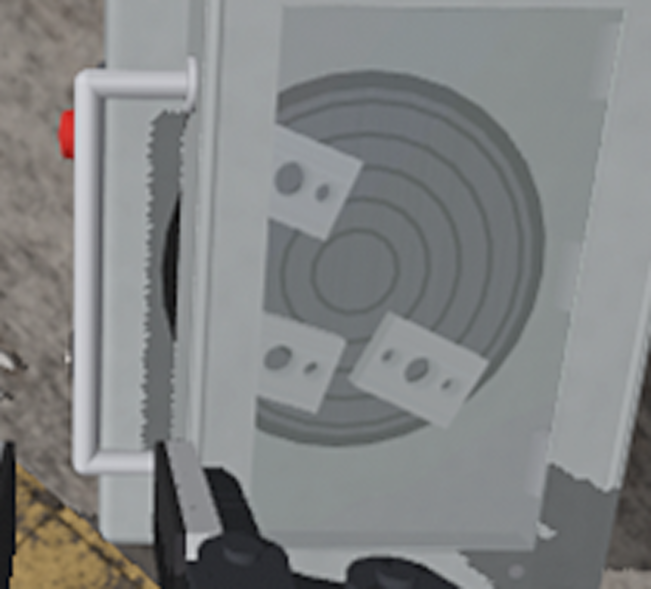

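Run:
```python
from h import *
d=cam("wrist"); Z=lambda p:(np.array(p,float)+.5)/3.1-.5+[230,80]
b=ray(d,Z([[88,82],[86,463]]),.084); print(b,np.linalg.norm(b[0]-b[1]),b.mean(0))
e=b[0]-b[1]; print(np.degrees(np.arctan2(e[1],e[0]))-90)
lap=ray(d,Z([355,270]),.054)[0]; print(lap); v=lap-b.mean(0); print(np.linalg.norm(v[:2]),np.degrees(np.arctan2(v[1],v[0])))
m=b.mean(0); goto([m[0],m[1],.15],-45.5); goto([m[0],m[1],.068],-45.5)
```

```text
[[ 0.50244623 -0.06302444  0.084     ]
 [ 0.39392073 -0.16787355  0.084     ]] 0.15090102998065483 [ 0.44818348 -0.11544899  0.084     ]
-45.98709407235104
[ 0.527511  -0.1969696  0.054    ]
0.11374737731410405 -45.78115321361844
shift mm [  2.2   1.4 109.8] turn [-0.1  0.  -0.2] z-turn -0.2 q6-> 31.1 dist 0.11
shift mm [  2.2   1.5 191.8] turn [-0.1  0.  -0.2] z-turn -0.2 q6-> 31.1 dist 0.192
```

```bash
python3 -m crank '[{"grip":0.7,"offset":[2,1.5,45],"angular":[0,0,0]},{"grip":0.7,"offset":[2,1.5,90],"angular":[0,0,0]},{"grip":0.7,"offset":[2,1.5,130],"angular":[0,0,0]},{"grip":0.7,"offset":[2,1.5,150],"angular":[0,0,0]},{"grip":0.7,"offset":[2,1.5,170],"angular":[0,0,0]},{"grip":0.7,"offset":[2,1.5,185],"angular":[0,0,0]},{"grip":0.7,"offset":[2,1.5,192],"angular":[0,0,0]},{"grip":0.95,"offset":[2,1.5,192],"angular":[0,0,0]},{"grip":0.95,"offset":[2,1.5,192],"angular":[0,0,0]},{"grip":0.95,"offset":[2,1.5,192],"angular":[0,0,0]}]' 40; python3 -c "
from h import *
d=cam('wrist');save(d,'w2')
for q in np.arange(0,1.76,.1):
  a,c=.204,.024; print(round(q,2),'along x',np.round(1000*(-a*np.cos(q)+c*np.sin(q)+a),0),'up',np.round(1000*(a*np.sin(q)+c*np.cos(q)-c),0))"
```

```text
t: 3.1
tcp_pos: [0.4488, -0.116, 0.0681]
tool_rot: [0.926, 0.377, 0.0, -0.001]
force: [1.3, 5.0, -8.7]
finger_gap: 0.1
0.0 along x 0.0 up 0.0
0.1 along x 3.0 up 20.0
0.2 along x 9.0 up 40.0
0.3 along x 16.0 up 59.0
0.4 along x 25.0 up 78.0
0.5 along x 36.0 up 95.0
0.6 along x 49.0 up 111.0
0.7 along x 63.0 up 126.0
0.8 along x 79.0 up 139.0
0.9 along x 96.0 up 151.0
1.0 along x 114.0 up 161.0
1.1 along x 133.0 up 169.0
1.2 along x 152.0 up 175.0
1.3 along x 173.0 up 179.0
1.4 along x 193.0 up 181.0
1.5 along x 214.0 up 181.0
1.6 along x 234.0 up 179.0
1.7 along x 254.0 up 175.0
```

View pics/w2.png

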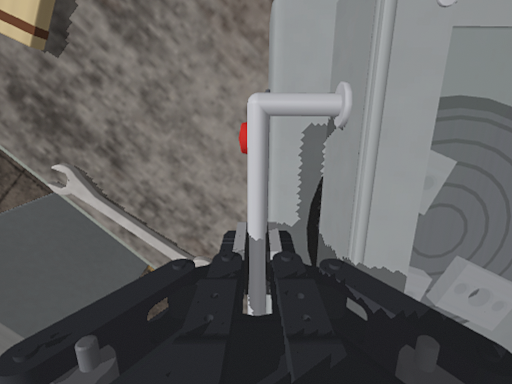

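```bash
python3 -m crank '[{"grip":0.95,"offset":[0,1,-10],"angular":[0,0,0]},{"grip":0.95,"offset":[0,3,-20],"angular":[0,0,0]},{"grip":0.95,"offset":[0,6,-30],"angular":[0,0,0]},{"grip":0.95,"offset":[0,9,-40],"angular":[0,0,0]},{"grip":0.95,"offset":[0,12,-50],"angular":[0,0,0]},{"grip":0.95,"offset":[0,16,-59],"angular":[0,0,0]},{"grip":0.95,"offset":[0,20,-69],"angular":[0,0,0]},{"grip":0.95,"offset":[0,25,-78],"angular":[0,0,0]},{"grip":0.95,"offset":[0,30,-86],"angular":[0,0,0]},{"grip":0.95,"offset":[0,36,-95],"angular":[0,0,0]}]' 40; python3 -c "
from h import *
d=cam('wrist');save(d,'w3');print(manip.sense()['force'])"
```

```text
t: 4.15
tcp_pos: [0.4728, -0.1412, 0.1628]
tool_rot: [0.926, 0.376, -0.001, -0.002]
force: [2.8, 4.0, -10.6]
finger_gap: 0.099
[-0.41456883  5.18032996 -4.2010355 ]
```

View pics/w3.png

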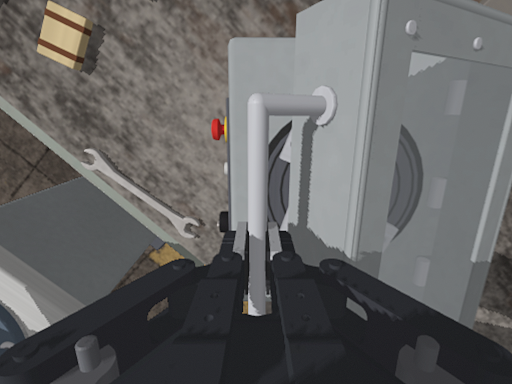

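```bash
python3 -m crank '[{"grip":0.95,"offset":[0,6,-8],"angular":[0,0,0]},{"grip":0.95,"offset":[0,13,-16],"angular":[0,0,0]},{"grip":0.95,"offset":[0,20,-24],"angular":[0,0,0]},{"grip":0.95,"offset":[0,27,-31],"angular":[0,0,0]},{"grip":0.95,"offset":[0,35,-38],"angular":[0,0,0]},{"grip":0.95,"offset":[0,43,-44],"angular":[0,0,0]},{"grip":0.95,"offset":[0,51,-50],"angular":[0,0,0]},{"grip":0.95,"offset":[0,60,-56],"angular":[0,0,0]},{"grip":0.95,"offset":[0,69,-61],"angular":[0,0,0]},{"grip":0.95,"offset":[0,78,-66],"angular":[0,0,0]}]' 40
python3 -m crank '[{"grip":0.95,"offset":[0,9,-4],"angular":[0,0,0]},{"grip":0.95,"offset":[0,19,-8],"angular":[0,0,0]},{"grip":0.95,"offset":[0,28,-11],"angular":[0,0,0]},{"grip":0.95,"offset":[0,38,-14],"angular":[0,0,0]},{"grip":0.95,"offset":[0,48,-16],"angular":[0,0,0]},{"grip":0.95,"offset":[0,59,-18],"angular":[0,0,0]},{"grip":0.95,"offset":[0,69,-19],"angular":[0,0,0]},{"grip":0.95,"offset":[0,79,-20],"angular":[0,0,0]},{"grip":0.95,"offset":[0,90,-20],"angular":[0,0,0]},{"grip":0.95,"offset":[0,100,-20],"angular":[0,0,0]}]' 40
python3 -c "
from h import *
d=cam('wrist');save(d,'w4');d=cam('side');save(d,'s4')"
```

```text
t: 5.2
tcp_pos: [0.5249, -0.1954, 0.2309]
tool_rot: [0.926, 0.377, -0.002, -0.004]
force: [-6.1, 8.1, 12.6]
finger_gap: 0.098
t: 6.2
tcp_pos: [0.5994, -0.273, 0.2508]
tool_rot: [0.926, 0.377, 0.0, 0.003]
force: [0.0, -5.3, -4.5]
finger_gap: 0.095
```

View pics/s4.png

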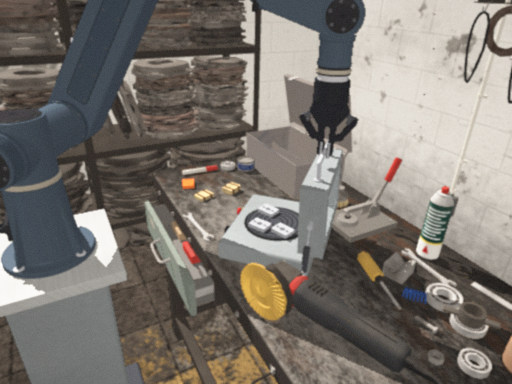

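```bash
python3 -m crank '[{"grip":0.95,"offset":[0,10,1],"angular":[0,0,0]},{"grip":0.95,"offset":[0,20,2],"angular":[0,0,0]},{"grip":0.95,"offset":[0,30,4],"angular":[0,0,0]},{"grip":0.95,"offset":[0,40,6],"angular":[0,0,0]},{"grip":0.6,"offset":[0,40,6],"angular":[0,0,0]},{"grip":0.5,"offset":[0,44,6],"angular":[0,0,0]},{"grip":0.5,"offset":[0,46,6],"angular":[0,0,0]},{"grip":0.5,"offset":[0,46,-10],"angular":[0,0,0]},{"grip":0.5,"offset":[0,46,-30],"angular":[0,0,0]},{"grip":0.5,"offset":[0,46,-70],"angular":[0,0,0]}]' 40
python3 -m crank '[{"grip":0.5,"offset":[0,-40,0],"angular":[0,0,0]},{"grip":0.5,"offset":[0,-85,0],"angular":[0,0,0]},{"grip":0.5,"offset":[0,-130,0],"angular":[0,0,0]},{"grip":0.5,"offset":[0,-170,0],"angular":[0,0,0]},{"grip":0.5,"offset":[0,-170,0],"angular":[0,0,0]},{"grip":0.5,"offset":[0,-170,0],"angular":[0,0,0]}]'
python3 -c "
from h import *
d=cam('wrist');save(d,'w5');d=cam('side');save(d,'s5');d=cam('top');save(d,'t5')"
```

```text
t: 7.3
tcp_pos: [0.6289, -0.3014, 0.3156]
tool_rot: [0.926, 0.377, -0.002, -0.004]
force: [0.2, -0.4, -0.8]
finger_gap: 0.5
t: 7.9
tcp_pos: [0.5117, -0.1806, 0.3196]
tool_rot: [0.926, 0.378, 0.0, 0.0]
force: [1.5, -0.3, -0.0]
finger_gap: 0.5
```

View pics/s5.png

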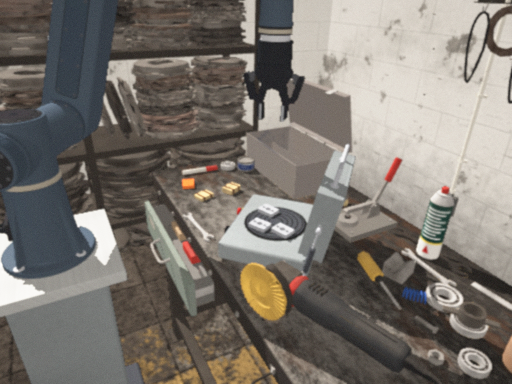

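View pics/w5.png

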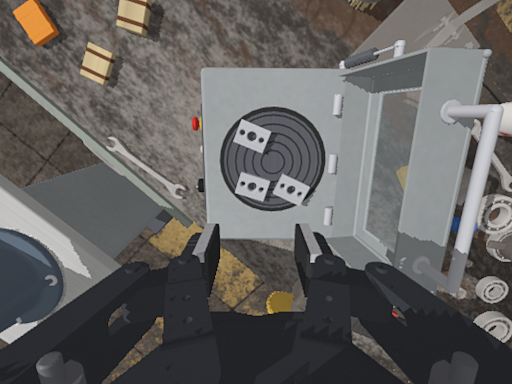

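```bash
cat >> h.py <<'E'
def rects(d,mask,z,amin):
    "min-area rectangles of a mask's blobs, cast on plane z: centre, length yaw deg mod 180, sizes mm"
    out=[]
    cs,_=cv2.findContours(mask.astype(np.uint8),cv2.RETR_EXTERNAL,cv2.CHAIN_APPROX_NONE)
    for c in cs:
        if cv2.contourArea(c)<amin: continue
        W=ray(d,c[:,0].astype(float),z)[:,:2]*1000
        (cx,cy),(w,h),a=cv2.minAreaRect(W.astype(np.float32))
        if w<h: a+=90
        px=c[:,0].mean(0).round(0)
        out.append((np.round([cx/1000,cy/1000],4),round(a%180,1),np.round(sorted([w,h]),1),px))
    return out
E
python3 - <<'E'
from h import *
d=cam("wrist");p=d["pixels"].astype(int);g=p.mean(2)
m=g>150; sat=p.max(2)-p.min(2); m&=sat<30
roi=np.zeros_like(m);roi[110:212,222:322]=1
print(np.histogram(g[110:212,222:322],bins=10))
for r in rects(d,m&roi,.064,150): print(r)
print(ray(d,[273,159],.054))
a=p[...,0]-p[...,2]; m=(a>35)&(g>80); m[:, 160:]=0; m[90:]=0
for r in rects(d,m,.015,150): print(r)
cv2.imwrite("pics/z5.png",cv2.resize(d["pixels"][:110,:180,::-1],None,fx=4,fy=4))
cv2.imwrite("pics/z6.png",cv2.resize(d["pixels"][100:220,215:335,::-1],None,fx=5,fy=5))
cv2.imwrite("pics/m5.png",cv2.resize((m*255).astype(np.uint8)[:110,:180],None,fx=4,fy=4))
E
```

```text
(array([  29,  740, 1182, 1131, 3409,  171,  207, 1691,  628, 1012]), array([  7.33333333,  27.53333333,  47.73333333,  67.93333333,
        88.13333333, 108.33333333, 128.53333333, 148.73333333,
       168.93333333, 189.13333333, 209.33333333]))
(array([ 0.459 , -0.2064]), 132.2, array([47.1, 66.1]), array([237., 203.]))
(array([ 0.5218, -0.2604]), 134.2, array([59.6, 79.2]), array([299., 197.]))
(array([ 0.479 , -0.2017]), 116.0, array([34.7, 46. ]), array([250., 186.]))
(array([ 0.5337, -0.1486]), 112.1, array([34.5, 46.1]), array([250., 136.]))
(array([ 0.6166, -0.1982]), 88.5, array([27.5, 58.8]), array([313., 120.]))
(array([ 0.5322, -0.1085]), 177.8, array([26.4, 54.8]), array([231., 119.]))
[[ 0.53269404 -0.1984476   0.054     ]]
(array([0.4431, 0.0937]), 109.1, array([23.9, 42.8]), array([95., 64.]))
(array([0.4625, 0.1004]), 111.3, array([10.4, 42.5]), array([98., 50.]))
(array([0.5197, 0.0873]), 117.1, array([10. , 44.6]), array([128.,  27.]))
(array([0.5386, 0.0968]), 116.7, array([24. , 44.2]), array([131.,  12.]))
(array([0.4262, 0.1942]), 72.2, array([42.8, 50.3]), array([31., 21.]))
```

View pics/z5.png

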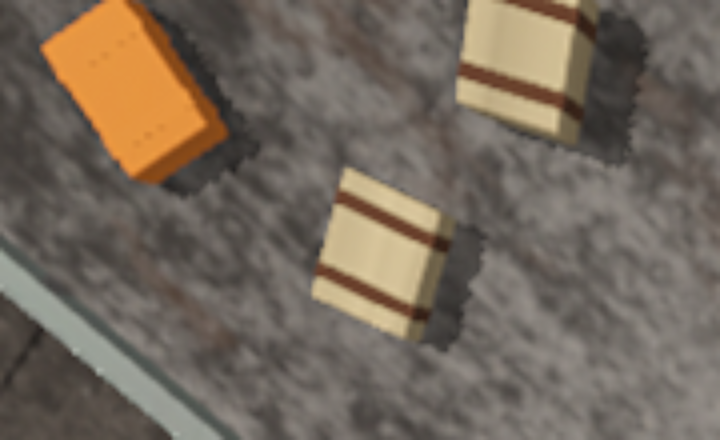

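View pics/z6.png

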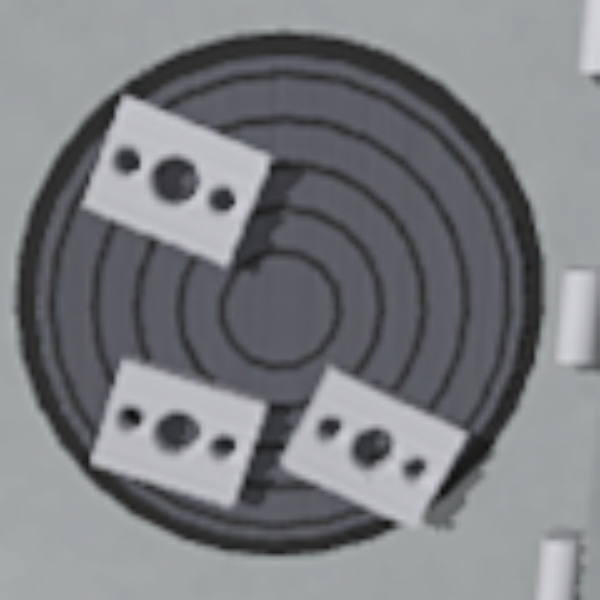

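Run:
```python
from h import *
d=cam("wrist");p=d["pixels"].astype(int);g=p.mean(2)
sat=p.max(2)-p.min(2)
roi=np.zeros((384,512),np.uint8);cv2.circle(roi,(273,160),51,1,-1)
for t in (140,165):
  for r in rects(d,(g>t)&(roi>0),.064,150): print(r)
goto([.5337,-.1486,.12],22)
```

```text
(array([ 0.5088, -0.251 ]), 17.9, array([48.1, 52.6]), array([289., 194.]))
(array([ 0.4792, -0.2017]), 116.4, array([35.1, 46.1]), array([250., 186.]))
(array([ 0.5336, -0.1484]), 112.1, array([34.6, 46.5]), array([250., 136.]))
(array([ 0.516 , -0.2488]), 108.4, array([36.8, 46.7]), array([289., 190.]))
(array([ 0.4793, -0.2015]), 115.9, array([33.8, 45.8]), array([250., 186.]))
(array([ 0.534 , -0.1483]), 111.6, array([33.8, 45.7]), array([250., 136.]))
shift mm [ 38.5  -9.7 198.9] turn [  0.    0.  -67.7] z-turn -67.7 q6-> -37.6 dist 0.203
```

```bash
python3 -m crank '[{"grip":0.4,"offset":[4,-1,20],"angular":[0,0,-8]},{"grip":0.4,"offset":[10,-2,40],"angular":[0,0,-16]},{"grip":0.4,"offset":[14,-3,70],"angular":[0,0,-24]},{"grip":0.4,"offset":[20,-5,100],"angular":[0,0,-32]},{"grip":0.4,"offset":[25,-6,130],"angular":[0,0,-40]},{"grip":0.4,"offset":[30,-8,160],"angular":[0,0,-48]},{"grip":0.4,"offset":[36,-9,180],"angular":[0,0,-56]},{"grip":0.4,"offset":[38.5,-10,199],"angular":[0,0,-64]},{"grip":0.4,"offset":[38.5,-10,199],"angular":[0,0,-67.7]},{"grip":0.4,"offset":[38.5,-10,199],"angular":[0,0,-67.7]}]'; python3 -c "
from h import *
d=cam('wrist');save(d,'w6')
p=d['pixels'].astype(int);g=p.mean(2)
m=g>150
for r in rects(d,m,.064,800): print(r)
goto([.534,-.1485,.06],22)"
```

```text
t: 9.15
tcp_pos: [0.5328, -0.1478, 0.1187]
tool_rot: [0.56, 0.829, -0.0, -0.001]
force: [0.5, -0.5, 0.2]
finger_gap: 0.601
(array([ 0.479 , -0.1997]), 116.3, array([36.1, 48.9]), array([165., 234.]))
(array([ 0.5332, -0.1476]), 111.9, array([33.9, 47.6]), array([256., 205.]))
(array([ 0.5199, -0.1723]), 43.7, array([162.9, 230. ]), array([243., 185.]))
(array([ 0.3954, -0.0891]), 102.4, array([19.3, 69.8]), array([101.,  60.]))
shift mm [-0.8  0.7 59.4] turn [-0.  -0.  -0.1] z-turn -0.1 q6-> -37.5 dist 0.059
```

View pics/w6.png

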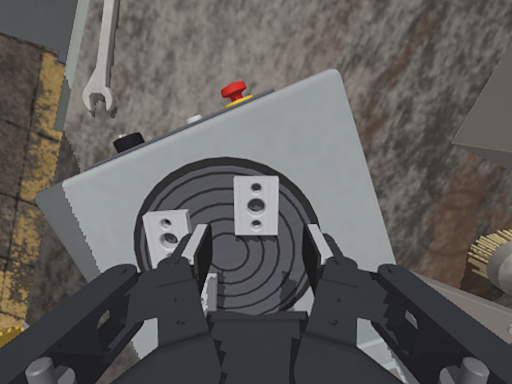

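```bash
python3 -m crank '[{"grip":0.4,"offset":[-0.8,0.7,30],"angular":[0,0,0]},{"grip":0.4,"offset":[-0.8,0.7,50],"angular":[0,0,0]},{"grip":0.4,"offset":[-0.8,0.7,60],"angular":[0,0,0]},{"grip":0.4,"offset":[-0.8,0.7,64],"angular":[0,0,0]},{"grip":0.4,"offset":[-0.8,0.7,64],"angular":[0,0,0]}]'; python3 -m crank '[{"grip":0.7,"offset":[0,0,0],"angular":[0,0,0]},{"grip":0.7,"offset":[0,0,0],"angular":[0,0,0]},{"grip":0.7,"offset":[0,0,0],"angular":[0,0,0]},{"grip":0.7,"offset":[0,0,0],"angular":[0,0,0]},{"grip":0.7,"offset":[0,0,0],"angular":[0,0,0]}]' 60; python3 -c "
from h import *
d=cam('wrist');save(d,'w7');d=cam('side');cv2.imwrite('pics/s7.png',cv2.resize(d['pixels'][180:260,210:320,::-1],None,fx=6,fy=6))"
```

```text
t: 9.7
tcp_pos: [0.5337, -0.1482, 0.0561]
tool_rot: [0.56, 0.829, 0.0, 0.0]
force: [0.6, -0.8, -0.3]
finger_gap: 0.596
t: 10.2
tcp_pos: [0.5341, -0.1483, 0.0573]
tool_rot: [0.559, 0.829, 0.0, 0.001]
force: [-1.0, 1.0, 6.2]
finger_gap: 0.368
```

View pics/w7.png

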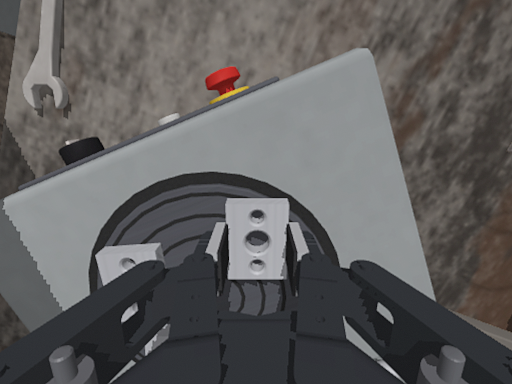

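View pics/s7.png

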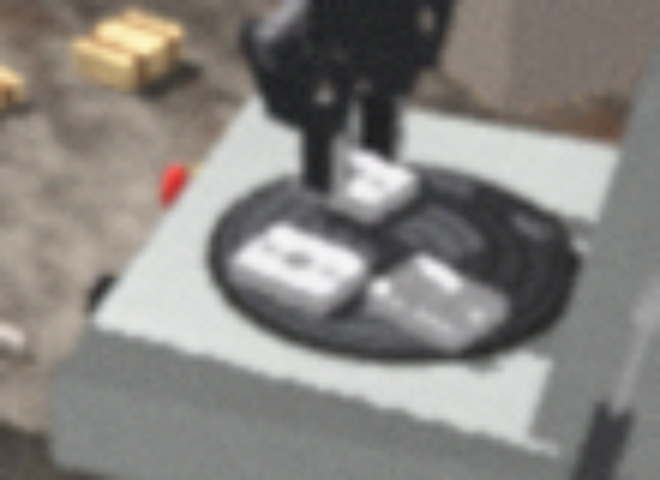

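```bash
python3 -m crank '[{"grip":0.5,"offset":[0,0,0],"angular":[0,0,0]},{"grip":0.5,"offset":[0,0,-5],"angular":[0,0,0]},{"grip":0.5,"offset":[0,0,-5],"angular":[0,0,0]},{"grip":0.7,"offset":[0,0,-5],"angular":[0,0,0]},{"grip":0.7,"offset":[0,0,-5],"angular":[0,0,0]},{"grip":0.7,"offset":[0,0,-5],"angular":[0,0,0]},{"grip":0.7,"offset":[0,0,-5],"angular":[0,0,0]}]' 70; python3 -m crank '[{"grip":0.7,"offset":[0,0,-10],"angular":[0,0,0]},{"grip":0.7,"offset":[0,0,-40],"angular":[0,0,0]},{"grip":0.7,"offset":[0,0,-80],"angular":[0,0,0]},{"grip":0.7,"offset":[0,0,-110],"angular":[0,0,0]},{"grip":0.7,"offset":[0,0,-110],"angular":[0,0,0]}]' 70; python3 -c "
from h import *
d=cam('wrist');save(d,'w8');goto([.5,.09,.16],25)"
```

```text
t: 11.0
tcp_pos: [0.5336, -0.148, 0.0618]
tool_rot: [0.559, 0.829, 0.0, 0.0]
force: [0.2, 0.4, 7.1]
finger_gap: 0.344
t: 11.5
tcp_pos: [0.5361, -0.1491, 0.1755]
tool_rot: [0.559, 0.829, 0.001, 0.005]
force: [0.7, -0.5, -0.2]
finger_gap: 0.341
shift mm [234.1  57.2  12.5] turn [ 0.2  0.2 -3. ] z-turn -3.0 q6-> -14.8 dist 0.241
```

View pics/w8.png

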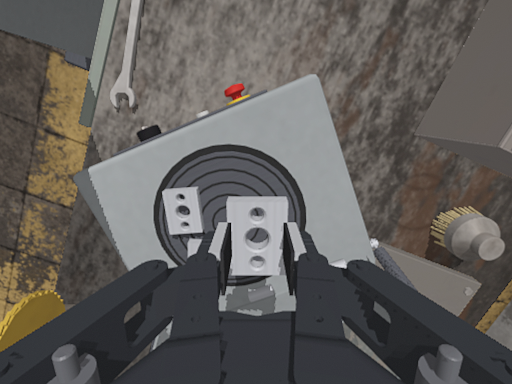

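```bash
python3 -c "
from h import *
d=cam('side');X=manip.sense()['tcp_pos'];p=proj(d,X)[0];print(p);x,y=p.astype(int)
a=d['pixels'][y-50:y+30,x-50:x+50,::-1].copy();a=cv2.resize(a,None,fx=7,fy=7,interpolation=cv2.INTER_CUBIC);cv2.circle(a,tuple(((p-[x-50,y-50]+.5)*7).astype(int)),4,(0,0,255),1);cv2.imwrite('pics/s8.png',a)"
```

```text
[269.67010025 171.98524311]
```

View pics/s8.png

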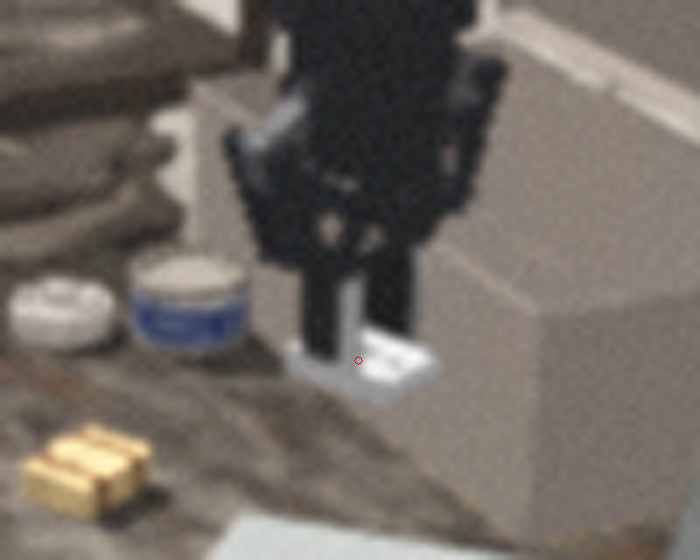

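```bash
python3 -c "
from h import *
goto([.48,.069,.17],-63)"
```

```text
shift mm [221.   31.7   1.4] turn [ 0.1  0.  85. ] z-turn 85.0 q6-> 71.2 dist 0.223
```

```bash
python3 -m crank '[{"grip":0.7,"offset":[20,3,1],"angular":[0,0,8.5]},{"grip":0.7,"offset":[45,6,1],"angular":[0,0,17]},{"grip":0.7,"offset":[70,9,1],"angular":[0,0,25.5]},{"grip":0.7,"offset":[95,13,1],"angular":[0,0,34]},{"grip":0.7,"offset":[120,16,1],"angular":[0,0,42.5]},{"grip":0.7,"offset":[145,19,1],"angular":[0,0,51]},{"grip":0.7,"offset":[170,22,1],"angular":[0,0,59.5]},{"grip":0.7,"offset":[195,27,1],"angular":[0,0,68]},{"grip":0.7,"offset":[215,31,1],"angular":[0,0,76.5]},{"grip":0.7,"offset":[221,32,1],"angular":[0,0,85]}]' 70;  python3 -m crank '[{"grip":0.7,"offset":[0,0,0],"angular":[0,0,0]},{"grip":0.7,"offset":[0,0,0],"angular":[0,0,0]}]'; python3 -c "
from h import *
d=cam('wrist');save(d,'w9')"
```

```text
t: 12.6
tcp_pos: [0.4777, 0.071, 0.1681]
tool_rot: [0.973, 0.231, -0.003, -0.001]
force: [-0.1, -0.3, -1.4]
finger_gap: 0.345
t: 12.8
tcp_pos: [0.4796, 0.0689, 0.1689]
tool_rot: [0.972, 0.235, -0.001, -0.0]
force: [-0.5, 0.0, -1.1]
finger_gap: 0.344
```

View pics/w9.png

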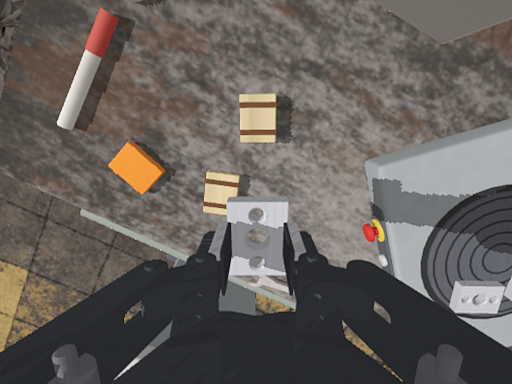

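```bash
cat >> h.py <<'E'
def wood(d,z,zoom=None,x0=0,x1=512,y0=0,y1=384):
    p=d["pixels"].astype(int); hsv=cv2.cvtColor(d["pixels"],cv2.COLOR_RGB2HSV)
    m=((p[...,0]-p[...,2]>45)&(hsv[...,0]<35)).astype(np.uint8)
    m[:,:x0]=0;m[:,x1:]=0;m[:y0]=0;m[y1:]=0
    m=cv2.morphologyEx(m,cv2.MORPH_CLOSE,np.ones((5,5)))
    return rects(d,m,z,300)
E
python3 - <<'E'
from h import *
d=cam("wrist")
for r in wood(d,.018,x0=190,x1=300,y1=160): print("blk",r)
for r in wood(d,.012,x0=190,x1=245,y0=165,y1=216): print("brd",r)
cv2.imwrite("pics/z9.png",cv2.resize(d["pixels"][80:220,190:310,::-1],None,fx=4.2,fy=4.2,interpolation=cv2.INTER_CUBIC))
cv2.imwrite("pics/z9b.png",cv2.resize(d["pixels"][185:295,200:310,::-1],None,fx=5,fy=5,interpolation=cv2.INTER_CUBIC))
E
```

```text
blk (array([0.5372, 0.0982]), 27.1, array([38.4, 49. ]), array([257., 118.]))
brd (array([0.4423, 0.0979]), 18.3, array([37.9, 51. ]), array([219., 192.]))
```

View pics/z9.png

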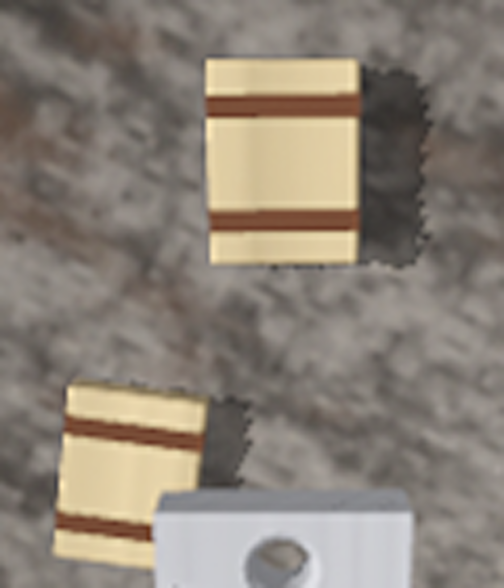

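View pics/z9b.png

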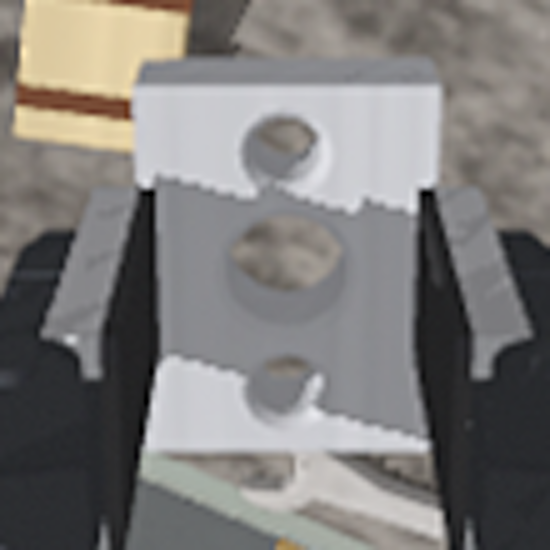

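Run:
```python
from h import *
d=cam("wrist"); s=manip.sense()
c=np.array([[133,85],[441,85],[434,445],[143,452]])/5-.4+[200,185]
for dz in (0,.002,.004):
    W=ray(d,c,s["tcp_pos"][2]+dz); r=cv2.minAreaRect((W[:,:2]*1000).astype(np.float32)); print(dz,W[:,:2].mean(0)-s["tcp_pos"][:2],r[1],r[2],s["tcp_pos"], [np.linalg.norm(W[i]-W[i-1]).round(4) for i in range(4)])
goto([.537,.098,.07],-63)
```

```text
0 [-0.0003944   0.00011047] (46.76280975341797, 35.15887451171875) 27.053943634033203 [0.48027255 0.0684198  0.16953442] [np.float64(0.0468), np.float64(0.0343), np.float64(0.0458), np.float64(0.0352)]
0.002 [0.00049322 0.00056485] (46.10441589355469, 34.66385269165039) 27.053958892822266 [0.48027255 0.0684198  0.16953442] [np.float64(0.0461), np.float64(0.0338), np.float64(0.0451), np.float64(0.0347)]
0.004 [0.00138084 0.00101924] (45.446006774902344, 34.16883850097656) 27.053932189941406 [0.48027255 0.0684198  0.16953442] [np.float64(0.0454), np.float64(0.0333), np.float64(0.0445), np.float64(0.0342)]
shift mm [64.1 -0.5 99.5] turn [-0.  0.  0.] z-turn 0.0 q6-> 73.3 dist 0.118
```

```bash
python3 -m crank '[{"grip":0.7,"offset":[32,0,10],"angular":[0,0,0]},{"grip":0.7,"offset":[64,-0.5,45],"angular":[0,0,0]},{"grip":0.7,"offset":[64,-0.5,85],"angular":[0,0,0]},{"grip":0.7,"offset":[64,-0.5,115],"angular":[0,0,0]},{"grip":0.7,"offset":[64,-0.5,130],"angular":[0,0,0]},{"grip":0.7,"offset":[64,-0.5,134],"angular":[0,0,0]},{"grip":0.7,"offset":[64,-0.5,138],"angular":[0,0,0]},{"grip":0.7,"offset":[64,-0.5,140],"angular":[0,0,0]},{"grip":0.7,"offset":[64,-0.5,140],"angular":[0,0,0]}]';python3 -c "
from h import *
goto([.537,.098,.026],-63)
d=cam('wrist');save(d,'w10')
d=cam('side');X=manip.sense()['tcp_pos'];p=proj(d,X)[0];x,y=p.astype(int)
a=d['pixels'][y-50:y+30,x-50:x+50,::-1].copy();a=cv2.resize(a,None,fx=7,fy=7,interpolation=cv2.INTER_CUBIC);cv2.imwrite('pics/s10.png',a)"
```

```text
t: 13.85
tcp_pos: [0.5378, 0.0983, 0.0308]
tool_rot: [0.972, 0.233, 0.001, 0.0]
force: [-0.6, 0.2, -1.2]
finger_gap: 0.341
shift mm [-0.9 -0.1  4.8] turn [ 0.  -0.1 -0. ] z-turn -0.0 q6-> 73.3 dist 0.005
```

View pics/s10.png

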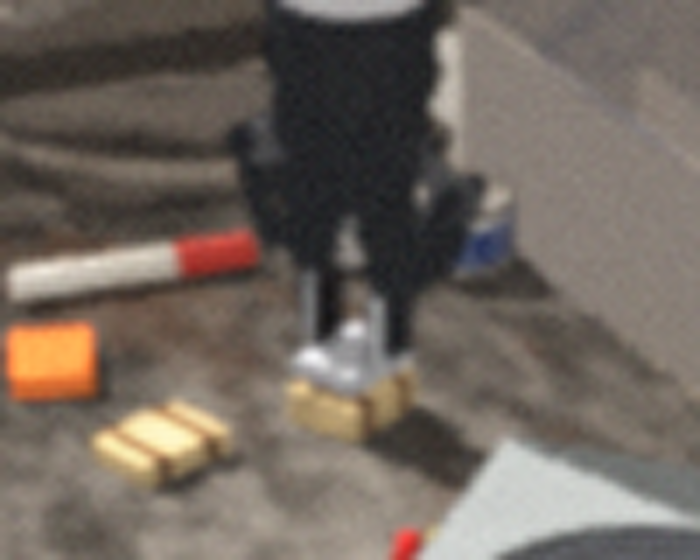

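View pics/w10.png

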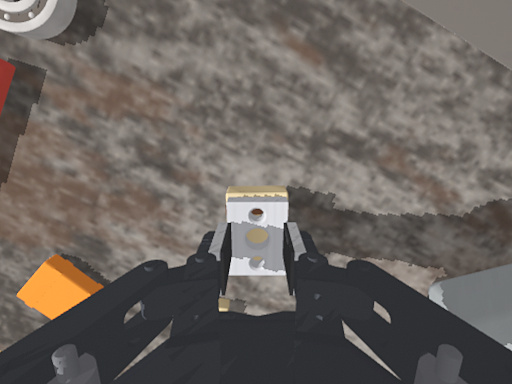

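Nicely centred. Lower in 1.5 mm steps until it touches.

```bash
python3 -m crank '[{"grip":0.7,"offset":[0,0,1.5],"angular":[0,0,0]},{"grip":0.7,"offset":[0,0,2.5],"angular":[0,0,0]},{"grip":0.7,"offset":[0,0,2.5],"angular":[0,0,0]}]'; python3 -m crank '[{"grip":0.7,"offset":[0,0,1.5],"angular":[0,0,0]},{"grip":0.7,"offset":[0,0,1.5],"angular":[0,0,0]},{"grip":0.7,"offset":[0,0,1.5],"angular":[0,0,0]}]'
```

```text
t: 14.25
tcp_pos: [0.5371, 0.0985, 0.0276]
tool_rot: [0.972, 0.233, 0.0, 0.0]
force: [-0.6, 0.7, -0.6]
finger_gap: 0.349
t: 14.55
tcp_pos: [0.5372, 0.0985, 0.026]
tool_rot: [0.972, 0.233, -0.0, 0.0]
force: [0.3, -0.0, -1.4]
finger_gap: 0.347
```

```bash
python3 -m crank '[{"grip":0.7,"offset":[0,0,1],"angular":[0,0,0]},{"grip":0.7,"offset":[0,0,1],"angular":[0,0,0]},{"grip":0.7,"offset":[0,0,1],"angular":[0,0,0]}]'; python3 -m crank '[{"grip":0.7,"offset":[0,0,1],"angular":[0,0,0]},{"grip":0.7,"offset":[0,0,1],"angular":[0,0,0]},{"grip":0.7,"offset":[0,0,1],"angular":[0,0,0]}]'
```

```text
t: 14.85
tcp_pos: [0.5372, 0.0985, 0.0258]
tool_rot: [0.972, 0.233, 0.0, 0.0]
force: [-1.6, -0.6, 6.8]
finger_gap: 0.346
t: 15.15
tcp_pos: [0.5372, 0.0985, 0.0258]
tool_rot: [0.972, 0.233, 0.0, 0.0]
force: [-2.5, 0.6, 11.5]
finger_gap: 0.345
```

```bash
python3 -m crank '[{"grip":0.6,"offset":[0,0,-1],"angular":[0,0,0]},{"grip":0.5,"offset":[0,0,-1.5],"angular":[0,0,0]},{"grip":0.4,"offset":[0,0,-2],"angular":[0,0,0]},{"grip":0.4,"offset":[0,0,-2],"angular":[0,0,0]},{"grip":0.4,"offset":[0,0,-30],"angular":[0,0,0]},{"grip":0.4,"offset":[0,0,-75],"angular":[0,0,0]},{"grip":0.4,"offset":[-40,0,-115],"angular":[0,0,0]},{"grip":0.4,"offset":[-60,0,-140],"angular":[0,0,0]},{"grip":0.4,"offset":[-60,0,-140],"angular":[0,0,0]}]'
python3 - <<'E'
from h import *
d=cam("wrist");save(d,'w11')
goto([.4793,-.2015,.13],26)
E
```

```text
t: 16.05
tcp_pos: [0.4824, 0.0707, 0.1669]
tool_rot: [0.972, 0.233, 0.001, 0.001]
force: [1.1, -0.2, 0.3]
finger_gap: 0.601
shift mm [-127.4  240.9   35.6] turn [  0.2  -0.1 -89.1] z-turn -89.1 q6-> -48.8 dist 0.275
```

View pics/w11.png

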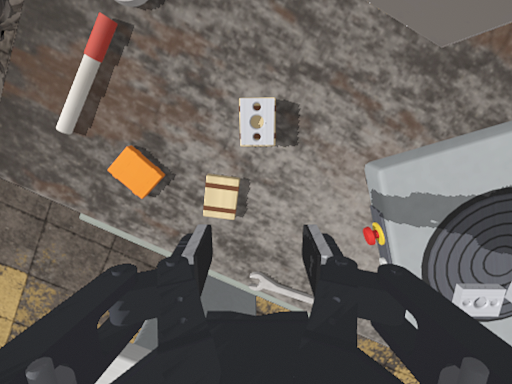

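```bash
python3 - <<'E'
from h import *
d=cam("wrist");p=d["pixels"].astype(int);g=p.mean(2);sat=p.max(2)-p.min(2)
m=(g>130)&(sat<25);m[:,:225]=0;m[:,290:]=0;m[:85]=0;m[160:]=0
for r in rects(d,m,.028,300): print(r)
E
python3 -m crank '[{"grip":0.4,"offset":[-12,24,3],"angular":[0,0,-8.5]},{"grip":0.4,"offset":[-26,48,7],"angular":[0,0,-17]},{"grip":0.4,"offset":[-39,73,11],"angular":[0,0,-25.5]},{"grip":0.4,"offset":[-52,98,15],"angular":[0,0,-34]},{"grip":0.4,"offset":[-65,123,19],"angular":[0,0,-42.5]},{"grip":0.4,"offset":[-78,148,23],"angular":[0,0,-51]},{"grip":0.4,"offset":[-91,172,27],"angular":[0,0,-59.5]},{"grip":0.4,"offset":[-104,197,30],"angular":[0,0,-68]},{"grip":0.4,"offset":[-117,222,33],"angular":[0,0,-76.5]},{"grip":0.4,"offset":[-127.5,241,35],"angular":[0,0,-85]}]';python3 -m crank '[{"grip":0.4,"offset":[0,0,0],"angular":[0,0,-4]},{"grip":0.4,"offset":[0,0,0],"angular":[0,0,-4]},{"grip":0.4,"offset":[0,0,0],"angular":[0,0,-4]}]'
python3 - <<'E'
from h import *
d=cam("wrist");save(d,'w12')
p=d['pixels'].astype(int);g=p.mean(2)
for r in rects(d,g>150,.064,500): print(r)
goto([.4793,-.2015,.0615],26)
E
```

```text
(array([0.5379, 0.099 ]), 26.9, array([34.2, 46.2]), array([256., 123.]))
t: 17.15
tcp_pos: [0.4801, -0.203, 0.1268]
tool_rot: [0.557, 0.831, 0.0, -0.001]
force: [-0.4, 0.6, -0.8]
finger_gap: 0.601
t: 17.45
tcp_pos: [0.4794, -0.2009, 0.1276]
tool_rot: [0.531, 0.848, 0.0, -0.001]
force: [0.4, -0.3, 0.0]
finger_gap: 0.601
(array([ 0.6399, -0.28  ]), 153.1, array([23.3, 62.8]), array([371., 338.]))
(array([ 0.4784, -0.201 ]), 115.9, array([34. , 47.6]), array([254., 201.]))
(array([ 0.524 , -0.1954]), 43.7, array([202.1, 243.7]), array([300., 200.]))
(array([ 0.383 , -0.1134]), 106.4, array([19.9, 45.5]), array([187.,  39.]))
shift mm [-0.7 -0.4 66.4] turn [-0.  -0.1 -0. ] z-turn -0.0 q6-> -48.8 dist 0.066
```

View pics/w12.png

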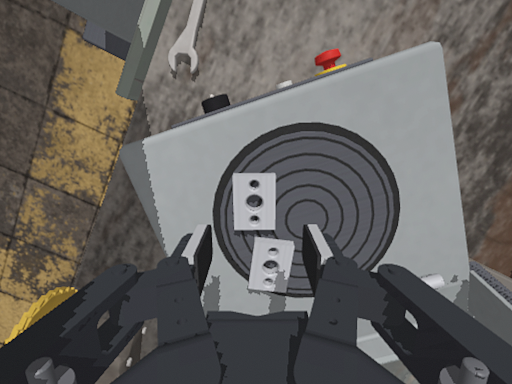

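```bash
python3 -m crank '[{"grip":0.4,"offset":[-1,-0.5,30],"angular":[0,0,0]},{"grip":0.4,"offset":[-1,-0.5,50],"angular":[0,0,0]},{"grip":0.4,"offset":[-1,-0.5,62],"angular":[0,0,0]},{"grip":0.4,"offset":[-1,-0.5,66],"angular":[0,0,0]},{"grip":0.4,"offset":[-1,-0.5,66],"angular":[0,0,0]},{"grip":0.7,"offset":[-1,-0.5,66],"angular":[0,0,0]},{"grip":0.7,"offset":[-1,-0.5,66],"angular":[0,0,0]},{"grip":0.7,"offset":[-1,-0.5,66],"angular":[0,0,0]},{"grip":0.7,"offset":[-1,-0.5,66],"angular":[0,0,0]},{"grip":0.7,"offset":[-1,-0.5,66],"angular":[0,0,0]}]' 70; python3 -m crank '[{"grip":0.7,"offset":[0,0,-10],"angular":[0,0,0]},{"grip":0.7,"offset":[0,0,-40],"angular":[0,0,0]},{"grip":0.7,"offset":[0,0,-80],"angular":[0,0,0]},{"grip":0.7,"offset":[0,0,-110],"angular":[0,0,0]},{"grip":0.7,"offset":[0,0,-110],"angular":[0,0,0]}]' 70; python3 -c "
from h import *
d=cam('wrist');save(d,'w13');goto([.48,.069,.18],-63)"
```

```text
t: 18.5
tcp_pos: [0.4799, -0.2028, 0.0639]
tool_rot: [0.53, 0.848, -0.0, 0.001]
force: [-0.9, 0.9, 5.1]
finger_gap: 0.3
t: 19.0
tcp_pos: [0.482, -0.204, 0.1776]
tool_rot: [0.53, 0.848, -0.0, 0.005]
force: [0.7, -0.8, -0.1]
finger_gap: 0.301
shift mm [244.9 118.7  -5.4] turn [ 0.4  0.1 89. ] z-turn 89.0 q6-> 71.2 dist 0.272
```

View pics/w13.png

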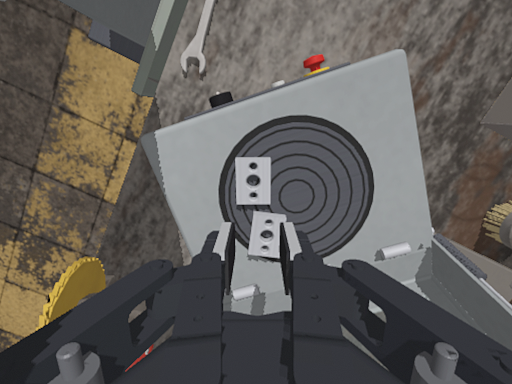

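```bash
python3 -m crank '[{"grip":0.4,"offset":[0,0,60],"angular":[0,0,0]},{"grip":0.4,"offset":[0,0,60],"angular":[0,0,0]},{"grip":0.4,"offset":[0,0,60],"angular":[0,0,0]},{"grip":0.4,"offset":[0,0,60],"angular":[0,0,0]}]';python3 - <<'E'
from h import *
d=cam("wrist")
p=d['pixels'].astype(int);g=p.mean(2)
for r in rects(d,g>150,.064,500): print(r)
goto([.4793,-.2015,.0565],26)
E
```

```text
t: 19.45
tcp_pos: [0.4792, -0.2023, 0.1128]
tool_rot: [0.53, 0.848, 0.0, -0.001]
force: [1.1, -0.0, -0.2]
finger_gap: 0.6
(array([ 0.6358, -0.2754]), 153.5, array([21. , 77.8]), array([379., 348.]))
(array([ 0.5164, -0.2466]), 108.9, array([34.5, 51.3]), array([271., 270.]))
(array([ 0.4894, -0.2768]), 153.8, array([37.3, 78.9]), array([233., 288.]))
(array([ 0.4782, -0.2008]), 116.3, array([34. , 47.8]), array([255., 205.]))
(array([ 0.5244, -0.1947]), 43.7, array([201.6, 240.6]), array([328., 168.]))
(array([ 0.3844, -0.117 ]), 108.7, array([20. , 39.2]), array([183.,  37.]))
shift mm [ 1.3  0.1 57. ] turn [ 0.  0. -0.] z-turn -0.0 q6-> -48.8 dist 0.057
```

```bash
python3 -m crank '[{"grip":0.4,"offset":[1,-0.5,30],"angular":[0,0,0]},{"grip":0.4,"offset":[1,-0.5,48],"angular":[0,0,0]},{"grip":0.4,"offset":[1,-0.5,56.5],"angular":[0,0,0]},{"grip":0.4,"offset":[1,-0.5,56.5],"angular":[0,0,0]},{"grip":0.4,"offset":[1,-0.5,56.5],"angular":[0,0,0]},{"grip":0.8,"offset":[1,-0.5,56.5],"angular":[0,0,0]},{"grip":0.8,"offset":[1,-0.5,56.5],"angular":[0,0,0]},{"grip":0.8,"offset":[1,-0.5,56.5],"angular":[0,0,0]},{"grip":0.8,"offset":[1,-0.5,56.5],"angular":[0,0,0]},{"grip":0.8,"offset":[1,-0.5,56.5],"angular":[0,0,0]}]' 60; python3 -m crank '[{"grip":0.8,"offset":[0,0,-10],"angular":[0,0,0]},{"grip":0.8,"offset":[0,0,-40],"angular":[0,0,0]},{"grip":0.8,"offset":[0,0,-80],"angular":[0,0,0]},{"grip":0.8,"offset":[0,0,-120],"angular":[0,0,0]},{"grip":0.8,"offset":[0,0,-120],"angular":[0,0,0]},{"grip":0.8,"offset":[0,0,-120],"angular":[0,0,0]}]' 60; python3 -c "
from h import *
d=cam('wrist');save(d,'w14');goto([.48,.069,.18],-63)"
```

```text
t: 20.5
tcp_pos: [0.4792, -0.2023, 0.058]
tool_rot: [0.53, 0.848, -0.0, 0.001]
force: [-0.5, 0.4, 5.9]
finger_gap: 0.371
t: 21.1
tcp_pos: [0.4789, -0.202, 0.178]
tool_rot: [0.53, 0.848, -0.0, 0.001]
force: [-0.6, 0.1, -1.9]
finger_gap: 0.373
shift mm [242.2 120.3  -3.3] turn [-0. -0. 89.] z-turn 89.0 q6-> 71.2 dist 0.27
```

View pics/w14.png

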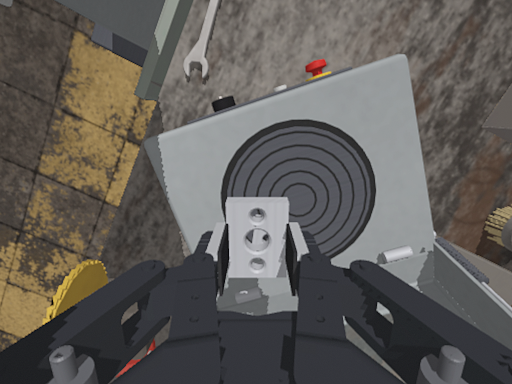

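```bash
python3 -m crank '[{"grip":0.8,"offset":[22,11,0],"angular":[0,0,8.5]},{"grip":0.8,"offset":[48,24,0],"angular":[0,0,17]},{"grip":0.8,"offset":[72,36,0],"angular":[0,0,25.5]},{"grip":0.8,"offset":[97,48,0],"angular":[0,0,34]},{"grip":0.8,"offset":[122,60,0],"angular":[0,0,42.5]},{"grip":0.8,"offset":[147,73,0],"angular":[0,0,51]},{"grip":0.8,"offset":[172,85,0],"angular":[0,0,59.5]},{"grip":0.8,"offset":[197,97,0],"angular":[0,0,68]},{"grip":0.8,"offset":[222,110,0],"angular":[0,0,76.5]},{"grip":0.8,"offset":[242,120,0],"angular":[0,0,85]}]' 60;  python3 -m crank '[{"grip":0.8,"offset":[0,0,0],"angular":[0,0,4]},{"grip":0.8,"offset":[0,0,0],"angular":[0,0,4]},{"grip":0.8,"offset":[0,0,0],"angular":[0,0,4]}]'
cat >> h.py <<'E'
def steel(d,z,x0,x1,y0,y1,t=130):
    p=d["pixels"].astype(int);g=p.mean(2);sat=p.max(2)-p.min(2)
    m=(g>t)&(sat<25);m[:,:x0]=0;m[:,x1:]=0;m[:y0]=0;m[y1:]=0
    return rects(d,m,z,300)
E
python3 -c "
from h import *
d=cam('wrist');save(d,'w15')
print(steel(d,.028,225,290,80,160))
cv2.imwrite('pics/z15.png',cv2.resize(d['pixels'][185:295,200:310,::-1],None,fx=5,fy=5,interpolation=cv2.INTER_CUBIC))
goto([.5375,.0985,.045],-63)"
```

```text
t: 22.15
tcp_pos: [0.4786, 0.0699, 0.1747]
tool_rot: [0.964, 0.264, -0.002, -0.001]
force: [-0.4, -1.4, -0.9]
finger_gap: 0.372
t: 22.45
tcp_pos: [0.4794, 0.0683, 0.1753]
tool_rot: [0.972, 0.234, -0.001, -0.0]
force: [-0.2, -0.0, -1.3]
finger_gap: 0.371
[(array([0.5375, 0.0987]), 27.1, array([34.7, 46.3]), array([257., 116.]))]
shift mm [ 65.6  -0.7 130.5] turn [-0.1  0.1  0. ] z-turn 0.0 q6-> 73.4 dist 0.146
```

View pics/w15.png

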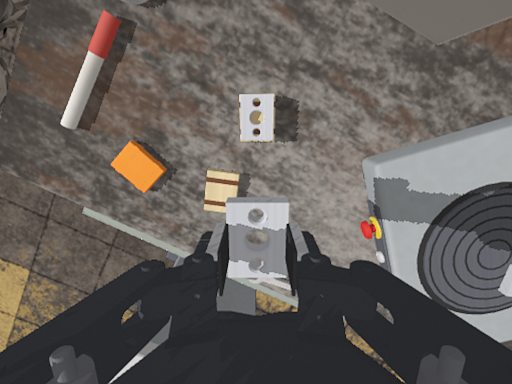

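View pics/z15.png

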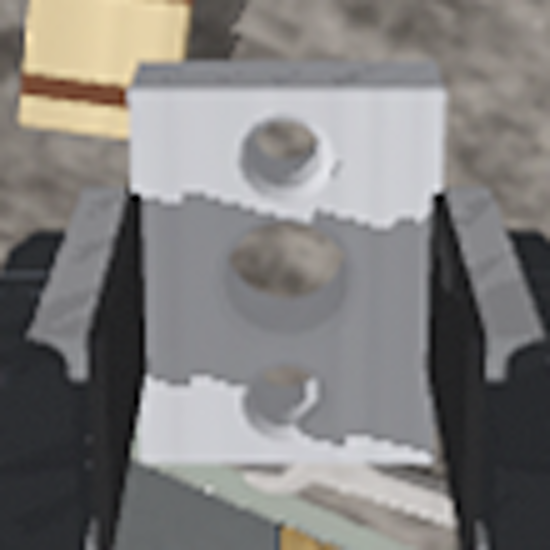

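```bash
python3 -c "
from h import *
d=cam('wrist'); s=manip.sense()
c=np.array([[131,88],[445,88],[434,462],[138,460]])/5-.4+[200,185]
W=ray(d,c,s['tcp_pos'][2]+.006); print(W[:,:2].mean(0)-s['tcp_pos'][:2],[np.linalg.norm(W[i]-W[i-1]).round(4) for i in range(4)])
"
python3 -m crank '[{"grip":0.8,"offset":[33,0,10],"angular":[0,0,0]},{"grip":0.8,"offset":[65,-0.5,45],"angular":[0,0,0]},{"grip":0.8,"offset":[65,-0.5,85],"angular":[0,0,0]},{"grip":0.8,"offset":[65,-0.5,115],"angular":[0,0,0]},{"grip":0.8,"offset":[65,-0.5,130],"angular":[0,0,0]},{"grip":0.8,"offset":[65,-0.5,136],"angular":[0,0,0]},{"grip":0.8,"offset":[65,-0.5,139],"angular":[0,0,0]},{"grip":0.8,"offset":[65,-0.5,139],"angular":[0,0,0]}]'; python3 -c "
from h import *
d=cam('wrist');save(d,'w16')
goto([.5375,.0985,.0325],-63)"
```

```text
[0.00128755 0.00116578] [np.float64(0.0455), np.float64(0.0335), np.float64(0.0458), np.float64(0.0343)]
t: 23.35
tcp_pos: [0.5385, 0.098, 0.0379]
tool_rot: [0.972, 0.233, 0.0, 0.0]
force: [-0.7, 0.2, -1.4]
finger_gap: 0.369
shift mm [-0.9 -1.   5.8] turn [ 0.  -0.1 -0. ] z-turn -0.0 q6-> 73.4 dist 0.006
```

View pics/w16.png

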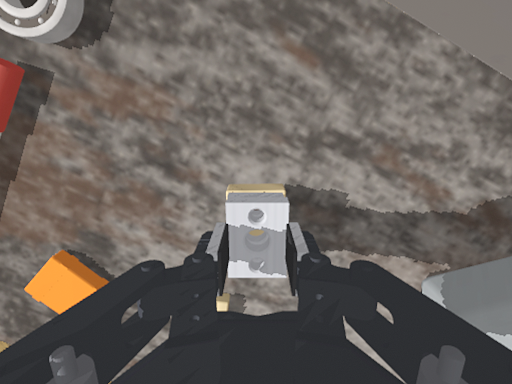

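```bash
python3 -m crank '[{"grip":0.8,"offset":[-2,0,1.5],"angular":[0,0,0]},{"grip":0.8,"offset":[-2,0,3.5],"angular":[0,0,0]},{"grip":0.8,"offset":[-2,0,3.5],"angular":[0,0,0]}]'; python3 -m crank '[{"grip":0.8,"offset":[0,0,1.5],"angular":[0,0,0]},{"grip":0.8,"offset":[0,0,1.5],"angular":[0,0,0]},{"grip":0.8,"offset":[0,0,1.5],"angular":[0,0,0]}]'; python3 -m crank '[{"grip":0.8,"offset":[0,0,1],"angular":[0,0,0]},{"grip":0.8,"offset":[0,0,1],"angular":[0,0,0]},{"grip":0.8,"offset":[0,0,1],"angular":[0,0,0]}]'
```

```text
t: 23.7
tcp_pos: [0.5363, 0.0974, 0.0344]
tool_rot: [0.972, 0.233, 0.0, 0.0]
force: [-0.4, -1.2, -2.4]
finger_gap: 0.373
t: 24.0
tcp_pos: [0.5363, 0.0974, 0.0325]
tool_rot: [0.972, 0.233, 0.0, 0.0]
force: [-0.3, 0.3, -1.1]
finger_gap: 0.371
t: 24.3
tcp_pos: [0.5364, 0.0974, 0.032]
tool_rot: [0.972, 0.233, 0.0, 0.0]
force: [-1.0, 0.8, 5.6]
finger_gap: 0.375
```

Contact at 0.032 as expected. Release, retreat.

```bash
python3 -m crank '[{"grip":0.6,"offset":[0,0,-1],"angular":[0,0,0]},{"grip":0.5,"offset":[0,0,-1.5],"angular":[0,0,0]},{"grip":0.4,"offset":[0,0,-2],"angular":[0,0,0]},{"grip":0.4,"offset":[0,0,-2],"angular":[0,0,0]},{"grip":0.4,"offset":[0,0,-30],"angular":[0,0,0]},{"grip":0.4,"offset":[0,0,-75],"angular":[0,0,0]},{"grip":0.4,"offset":[-40,0,-115],"angular":[0,0,0]},{"grip":0.4,"offset":[-60,0,-138],"angular":[0,0,0]},{"grip":0.4,"offset":[-60,0,-138],"angular":[0,0,0]}]'
python3 - <<'E'
from h import *
d=cam("wrist");save(d,'w17'); print(steel(d,.038,225,290,80,160))
cv2.imwrite('pics/z17.png',cv2.resize(d['pixels'][70:220,190:310,::-1],None,fx=4,fy=4,interpolation=cv2.INTER_CUBIC))
goto([.516,-.249,.13],19)
E
```

```text
t: 25.2
tcp_pos: [0.4815, 0.0695, 0.1724]
tool_rot: [0.972, 0.233, 0.001, 0.001]
force: [0.8, -0.3, 0.5]
finger_gap: 0.598
[(array([0.5398, 0.0924]), 22.5, array([60.1, 74.4]), array([261., 123.]))]
shift mm [-114.9  299.2   41.3] turn [  0.2  -0.1 -82.1] z-turn -82.1 q6-> -44.8 dist 0.323
```

View pics/z17.png

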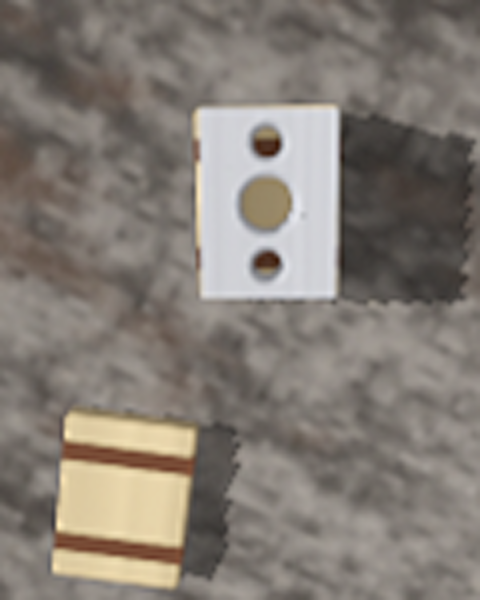

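```bash
python3 -c "
from h import *
d=cam('wrist');print(steel(d,.038,225,290,80,160,175))"
python3 -m crank '[{"grip":0.4,"offset":[-12,30,3],"angular":[0,0,-8.3]},{"grip":0.4,"offset":[-24,60,7],"angular":[0,0,-16.5]},{"grip":0.4,"offset":[-35,90,11],"angular":[0,0,-25]},{"grip":0.4,"offset":[-47,120,15],"angular":[0,0,-33]},{"grip":0.4,"offset":[-58,150,19],"angular":[0,0,-41]},{"grip":0.4,"offset":[-70,180,23],"angular":[0,0,-49]},{"grip":0.4,"offset":[-81,210,27],"angular":[0,0,-57.5]},{"grip":0.4,"offset":[-92,240,30],"angular":[0,0,-66]},{"grip":0.4,"offset":[-104,270,35],"angular":[0,0,-74]},{"grip":0.4,"offset":[-115,299,41],"angular":[0,0,-82]}]';python3 -m crank '[{"grip":0.4,"offset":[0,0,0],"angular":[0,0,0]},{"grip":0.4,"offset":[0,0,0],"angular":[0,0,0]}]'
python3 - <<'E'
from h import *
d=cam("wrist");save(d,'w18')
p=d['pixels'].astype(int);g=p.mean(2)
for r in rects(d,g>160,.064,500): print(r)
goto([.516,-.2487,.0565],19)
E
```

```text
[(array([0.5378, 0.0987]), 27.8, array([33.8, 45.9]), array([256., 121.]))]
t: 26.3
tcp_pos: [0.5167, -0.2499, 0.1263]
tool_rot: [0.578, 0.816, 0.0, -0.001]
force: [0.7, 0.2, -0.2]
finger_gap: 0.602
t: 26.5
tcp_pos: [0.5159, -0.2487, 0.1264]
tool_rot: [0.582, 0.813, 0.0, -0.001]
force: [-0.2, -0.6, -0.3]
finger_gap: 0.598
(array([ 0.6976, -0.2434]), 13.5, array([ 43. , 108.8]), array([448., 262.]))
(array([ 0.5265, -0.1976]), 43.7, array([197.5, 243.2]), array([318., 145.]))
shift mm [-1.2  0.1 70.3] turn [-0.1 -0.2 -0.1] z-turn -0.1 q6-> -44.7 dist 0.07
```

View pics/w18.png

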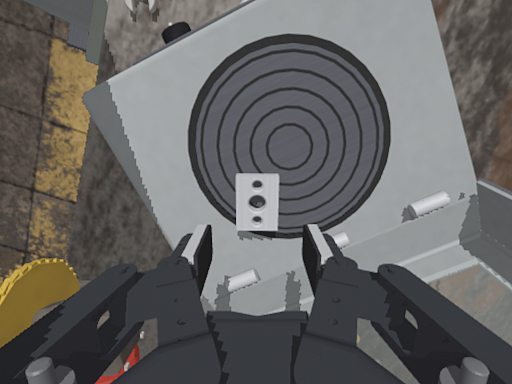

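```bash
python3 -m crank '[{"grip":0.4,"offset":[-1,0,30],"angular":[0,0,0]},{"grip":0.4,"offset":[-1,0,50],"angular":[0,0,0]},{"grip":0.4,"offset":[-1,0,65],"angular":[0,0,0]},{"grip":0.4,"offset":[-1,0,70],"angular":[0,0,0]},{"grip":0.4,"offset":[-1,0,70],"angular":[0,0,0]},{"grip":0.8,"offset":[-1,0,70],"angular":[0,0,0]},{"grip":0.8,"offset":[-1,0,70],"angular":[0,0,0]},{"grip":0.8,"offset":[-1,0,70],"angular":[0,0,0]},{"grip":0.8,"offset":[-1,0,70],"angular":[0,0,0]},{"grip":0.8,"offset":[-1,0,70],"angular":[0,0,0]}]' 60; python3 -m crank '[{"grip":0.8,"offset":[0,0,-10],"angular":[0,0,0]},{"grip":0.8,"offset":[0,0,-40],"angular":[0,0,0]},{"grip":0.8,"offset":[0,0,-80],"angular":[0,0,0]},{"grip":0.8,"offset":[0,0,-120],"angular":[0,0,0]},{"grip":0.8,"offset":[0,0,-120],"angular":[0,0,0]},{"grip":0.8,"offset":[0,0,-120],"angular":[0,0,0]}]' 60; python3 -c "
from h import *
d=cam('wrist');save(d,'w19');goto([.48,.069,.18],-63)"
```

```text
t: 27.55
tcp_pos: [0.517, -0.2495, 0.0596]
tool_rot: [0.581, 0.814, 0.0, 0.001]
force: [-0.1, 3.4, 4.8]
finger_gap: 0.365
t: 28.15
tcp_pos: [0.5164, -0.2497, 0.1796]
tool_rot: [0.581, 0.814, -0.0, 0.001]
force: [1.1, 0.4, -1.1]
finger_gap: 0.368
shift mm [312.4  69.8  -1.6] turn [-0.1 -0.  82. ] z-turn 82.0 q6-> 71.2 dist 0.32
```

View pics/w19.png

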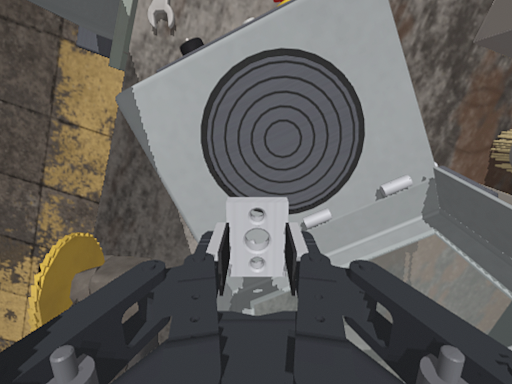

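Held; the lap is empty.

```bash
python3 -m crank '[{"grip":0.8,"offset":[30,7,0],"angular":[0,0,8.3]},{"grip":0.8,"offset":[62,14,0],"angular":[0,0,16.5]},{"grip":0.8,"offset":[94,21,0],"angular":[0,0,25]},{"grip":0.8,"offset":[126,28,0],"angular":[0,0,33]},{"grip":0.8,"offset":[158,35,0],"angular":[0,0,41]},{"grip":0.8,"offset":[190,42,0],"angular":[0,0,49]},{"grip":0.8,"offset":[222,49,0],"angular":[0,0,57.5]},{"grip":0.8,"offset":[254,56,0],"angular":[0,0,66]},{"grip":0.8,"offset":[286,63,0],"angular":[0,0,74]},{"grip":0.8,"offset":[312,70,0],"angular":[0,0,82]}]' 60;  python3 -m crank '[{"grip":0.8,"offset":[0,0,0],"angular":[0,0,0]},{"grip":0.8,"offset":[0,0,0],"angular":[0,0,0]},{"grip":0.8,"offset":[0,0,0],"angular":[0,0,0]}]'; 
python3 -c "
from h import *
d=cam('wrist');save(d,'w20')
print(steel(d,.038,225,290,80,160,175))
cv2.imwrite('pics/z20.png',cv2.resize(d['pixels'][185:295,200:310,::-1],None,fx=5,fy=5,interpolation=cv2.INTER_CUBIC))
goto([.5375,.0985,.05],-63)"
```

```text
t: 29.2
tcp_pos: [0.4786, 0.07, 0.1766]
tool_rot: [0.973, 0.231, -0.003, -0.001]
force: [-0.2, -0.2, -1.6]
finger_gap: 0.368
t: 29.5
tcp_pos: [0.4807, 0.0676, 0.1777]
tool_rot: [0.972, 0.234, -0.001, -0.0]
force: [-0.2, 0.9, -2.8]
finger_gap: 0.369
[(array([0.5372, 0.0984]), 27.0, array([34.3, 46.2]), array([256., 118.]))]
shift mm [ 64.7  -2.  127.8] turn [-0.   0.1 -0. ] z-turn -0.0 q6-> 73.4 dist 0.143
```

View pics/w20.png

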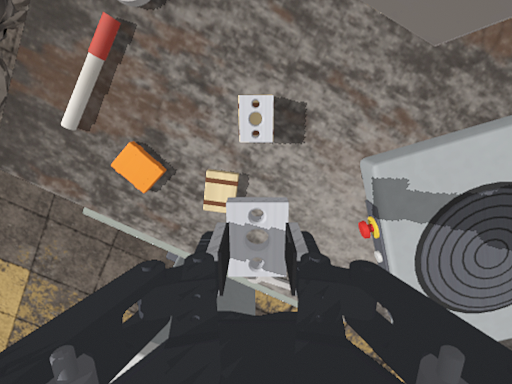

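View pics/z20.png

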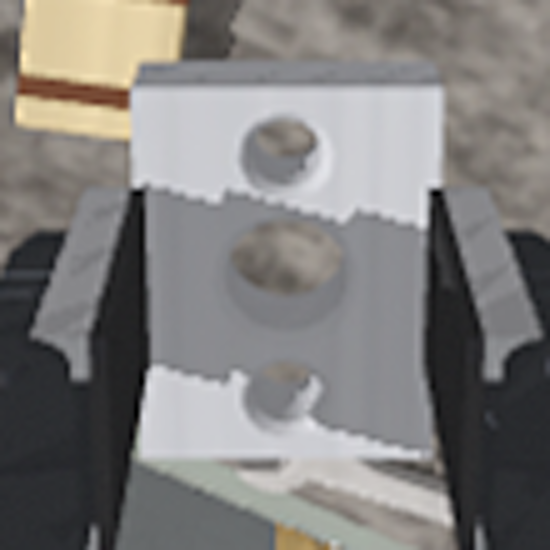

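```bash
python3 -m crank '[{"grip":0.8,"offset":[33,-1,10],"angular":[0,0,0]},{"grip":0.8,"offset":[63,-1.5,45],"angular":[0,0,0]},{"grip":0.8,"offset":[63,-1.5,85],"angular":[0,0,0]},{"grip":0.8,"offset":[63,-1.5,115],"angular":[0,0,0]},{"grip":0.8,"offset":[63,-1.5,127],"angular":[0,0,0]},{"grip":0.8,"offset":[63,-1.5,130],"angular":[0,0,0]},{"grip":0.8,"offset":[63,-1.5,130],"angular":[0,0,0]}]'; python3 -m crank '[{"grip":0.8,"offset":[0,0,1.5],"angular":[0,0,0]},{"grip":0.8,"offset":[0,0,2.5],"angular":[0,0,0]},{"grip":0.8,"offset":[0,0,2.5],"angular":[0,0,0]}]'; python3 -c "
from h import *
d=cam('wrist');save(d,'w21')
goto([.5375,.0985,.0425],-63)"
```

```text
t: 30.25
tcp_pos: [0.5371, 0.0977, 0.0489]
tool_rot: [0.972, 0.233, 0.0, 0.0]
force: [0.4, 0.7, -1.8]
finger_gap: 0.369
t: 30.55
tcp_pos: [0.5371, 0.0983, 0.047]
tool_rot: [0.972, 0.233, 0.001, 0.0]
force: [-0.9, -0.2, -1.3]
finger_gap: 0.37
shift mm [0.6 0.1 4.4] turn [ 0.  -0.1 -0. ] z-turn -0.0 q6-> 73.4 dist 0.004
```

View pics/w21.png

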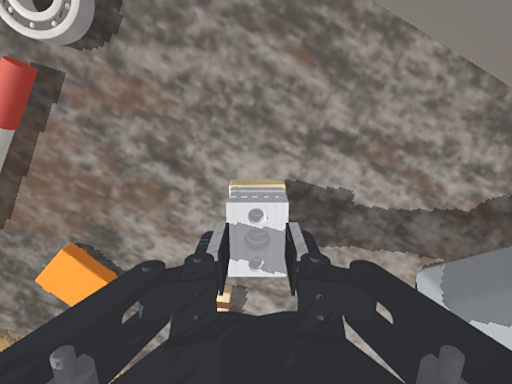

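```bash
python3 -m crank '[{"grip":0.8,"offset":[-0.5,0,1.5],"angular":[0,0,0]},{"grip":0.8,"offset":[-0.5,0,2.5],"angular":[0,0,0]},{"grip":0.8,"offset":[-0.5,0,2.5],"angular":[0,0,0]}]'; python3 -m crank '[{"grip":0.8,"offset":[0,0,1],"angular":[0,0,0]},{"grip":0.8,"offset":[0,0,1],"angular":[0,0,0]},{"grip":0.8,"offset":[0,0,1],"angular":[0,0,0]}]';  python3 -m crank '[{"grip":0.8,"offset":[0,0,1],"angular":[0,0,0]},{"grip":0.8,"offset":[0,0,1],"angular":[0,0,0]},{"grip":0.8,"offset":[0,0,1],"angular":[0,0,0]}]'
```

```text
t: 30.9
tcp_pos: [0.536, 0.0981, 0.0436]
tool_rot: [0.972, 0.233, 0.0, 0.0]
force: [-0.2, -0.7, 1.1]
finger_gap: 0.365
t: 31.2
tcp_pos: [0.536, 0.0981, 0.0436]
tool_rot: [0.972, 0.233, 0.0, 0.0]
force: [-1.5, 0.0, 7.7]
finger_gap: 0.364
t: 31.5
tcp_pos: [0.536, 0.0981, 0.0435]
tool_rot: [0.972, 0.233, 0.0, 0.0]
force: [-3.5, -1.0, 14.2]
finger_gap: 0.369
```

```bash
python3 -m crank '[{"grip":0.6,"offset":[0,0,-2],"angular":[0,0,0]},{"grip":0.5,"offset":[0,0,-2.5],"angular":[0,0,0]},{"grip":0.4,"offset":[0,0,-2.5],"angular":[0,0,0]},{"grip":0.4,"offset":[0,0,-2.5],"angular":[0,0,0]},{"grip":0.4,"offset":[0,0,-30],"angular":[0,0,0]},{"grip":0.4,"offset":[0,0,-75],"angular":[0,0,0]},{"grip":0.4,"offset":[-40,0,-115],"angular":[0,0,0]},{"grip":0.4,"offset":[-80,0,-135],"angular":[0,0,0]},{"grip":0.4,"offset":[-80,0,-135],"angular":[0,0,0]}]'
python3 - <<'E'
from h import *
d=cam("wrist");save(d,'w22'); print(steel(d,.048,225,290,60,150,175)); print(wood(d,.012,x0=170,x1=250,y0=140,y1=225))
cv2.imwrite('pics/z22.png',cv2.resize(d['pixels'][60:230,170:310,::-1],None,fx=3.5,fy=3.5,interpolation=cv2.INTER_CUBIC))
E
```

```text
t: 32.4
tcp_pos: [0.4604, 0.0611, 0.1785]
tool_rot: [0.973, 0.233, -0.001, -0.0]
force: [0.3, 0.6, -0.6]
finger_gap: 0.6
[(array([0.5374, 0.0989]), 26.9, array([34.2, 46.4]), array([258.,  96.]))]
[(array([0.4424, 0.0977]), 18.9, array([38.1, 50.1]), array([222., 174.]))]
```

View pics/z22.png

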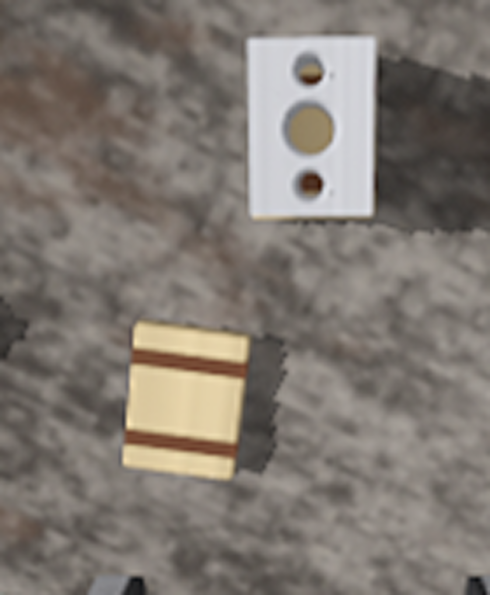

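```bash
python3 -c "
from h import *
goto([.4424,.0977,.08],-71.1)"
```

```text
shift mm [ -1.9 -41.8  97.8] turn [ 0. -0.  8.] z-turn 8.0 q6-> 83.6 dist 0.106
```

```bash
python3 -m crank '[{"grip":0.35,"offset":[-2,-25,40],"angular":[0,0,4]},{"grip":0.35,"offset":[-2,-42,75],"angular":[0,0,8]},{"grip":0.35,"offset":[-2,-42,98],"angular":[0,0,8]},{"grip":0.35,"offset":[-2,-42,98],"angular":[0,0,8]},{"grip":0.35,"offset":[-2,-42,98],"angular":[0,0,8]}]'; python3 -c "
from h import *
d=cam('wrist');save(d,'w23');print(wood(d,.012,x0=210,x1=305,y0=140,y1=265))
goto([.4424,.0977,.005],-71.1)"
```

```text
t: 32.95
tcp_pos: [0.4446, 0.0984, 0.0778]
tool_rot: [0.986, 0.165, -0.0, -0.0]
force: [0.8, -0.1, 0.3]
finger_gap: 0.652
[(array([0.4426, 0.0979]), 19.0, array([38. , 50.2]), array([257., 204.]))]
shift mm [-2.9 -0.4 73.6] turn [ 0.  -0.1  0.1] z-turn 0.1 q6-> 83.6 dist 0.074
```

View pics/w23.png

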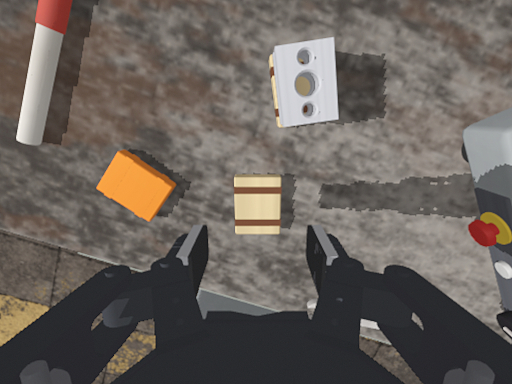

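```bash
python3 -m crank '[{"grip":0.35,"offset":[-2.5,0,30],"angular":[0,0,0]},{"grip":0.35,"offset":[-2.5,0,50],"angular":[0,0,0]},{"grip":0.35,"offset":[-2.5,0,65],"angular":[0,0,0]},{"grip":0.35,"offset":[-2.5,0,71],"angular":[0,0,0]},{"grip":0.35,"offset":[-2.5,0,71],"angular":[0,0,0]},{"grip":0.75,"offset":[-2.5,0,71],"angular":[0,0,0]},{"grip":0.75,"offset":[-2.5,0,71],"angular":[0,0,0]},{"grip":0.75,"offset":[-2.5,0,71],"angular":[0,0,0]},{"grip":0.75,"offset":[-2.5,0,71],"angular":[0,0,0]},{"grip":0.75,"offset":[-2.5,0,71],"angular":[0,0,0]}]' 50; python3 -m crank '[{"grip":0.75,"offset":[0,0,-10],"angular":[0,0,0]},{"grip":0.75,"offset":[0,0,-40],"angular":[0,0,0]},{"grip":0.75,"offset":[-20,0,-80],"angular":[0,0,0]},{"grip":0.75,"offset":[-30,0,-120],"angular":[0,0,0]},{"grip":0.75,"offset":[-30,0,-120],"angular":[0,0,0]},{"grip":0.75,"offset":[-30,0,-120],"angular":[0,0,0]}]' 50; python3 -c "
from h import *
d=cam('wrist');save(d,'w24');goto([.475,.067,.14],-63)"
```

```text
t: 34.0
tcp_pos: [0.4425, 0.0974, 0.0089]
tool_rot: [0.986, 0.165, 0.001, 0.0]
force: [-0.7, -0.4, 6.4]
finger_gap: 0.41
t: 34.6
tcp_pos: [0.4139, 0.0877, 0.129]
tool_rot: [0.986, 0.165, 0.002, 0.0]
force: [1.0, 0.4, -1.3]
finger_gap: 0.412
shift mm [ 51.5  39.6 -11.9] turn [ 0.  -0.1 -8. ] z-turn -8.0 q6-> 71.0 dist 0.066
```

View pics/w24.png

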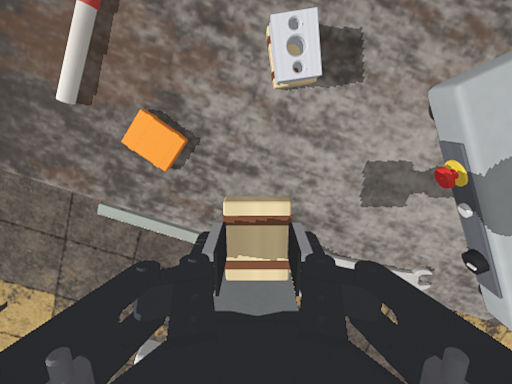

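```bash
python3 -m crank '[{"grip":0.75,"offset":[25,20,-10],"angular":[0,0,-4]},{"grip":0.75,"offset":[51,40,-20],"angular":[0,0,-8]},{"grip":0.75,"offset":[51,40,-20],"angular":[0,0,-8]},{"grip":0.75,"offset":[51,40,-20],"angular":[0,0,-8]}]'
python3 - <<'E'
from h import *
d=cam('wrist');save(d,'w25');s=manip.sense()
print(steel(d,.048,215,300,50,150,175))
r=wood(d,s['tcp_pos'][2]+.0035,x0=215,x1=300,y0=194,y1=290)
for k in r: print(k, k[0]-s['tcp_pos'][:2])
cv2.imwrite('pics/z25.png',cv2.resize(d['pixels'][60:300,190:330,::-1],None,fx=2.5,fy=2.5,interpolation=cv2.INTER_CUBIC))
goto([.5375,.0985,.0565],-63)
E
```

```text
t: 35.05
tcp_pos: [0.4743, 0.0663, 0.1462]
tool_rot: [0.973, 0.233, -0.001, -0.0]
force: [-0.5, 0.8, -0.1]
finger_gap: 0.41
[(array([0.5366, 0.0989]), 26.9, array([34.1, 46.3]), array([256., 112.]))]
(array([0.4748, 0.0669]), 26.9, array([37.8, 51.8]), array([258., 242.])) [0.00197535 0.00020089]
shift mm [72.4  1.2 89.2] turn [-0.1  0.2 -0. ] z-turn -0.0 q6-> 73.4 dist 0.115
```

View pics/z25.png

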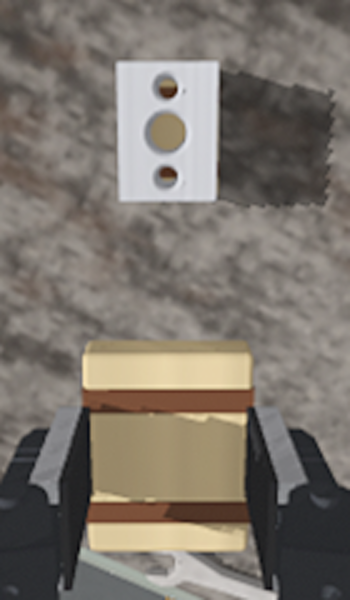

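```bash
python3 -m crank '[{"grip":0.75,"offset":[35,0.5,0],"angular":[0,0,0]},{"grip":0.75,"offset":[71,1,10],"angular":[0,0,0]},{"grip":0.75,"offset":[71,1,40],"angular":[0,0,0]},{"grip":0.75,"offset":[71,1,65],"angular":[0,0,0]},{"grip":0.75,"offset":[71,1,80],"angular":[0,0,0]},{"grip":0.75,"offset":[71,1,82],"angular":[0,0,0]},{"grip":0.75,"offset":[71,1,82],"angular":[0,0,0]}]'
python3 - <<'E'
from h import *
d=cam('wrist');save(d,'w26')
goto([.537,.0985,.0565],-63)
E
```

```text
t: 35.8
tcp_pos: [0.5364, 0.0981, 0.0645]
tool_rot: [0.972, 0.233, -0.002, -0.0]
force: [-0.3, -0.5, -1.0]
finger_gap: 0.415
shift mm [-0.1 -0.6  8.8] turn [-0.   0.1 -0. ] z-turn -0.0 q6-> 73.4 dist 0.009
```

View pics/w26.png

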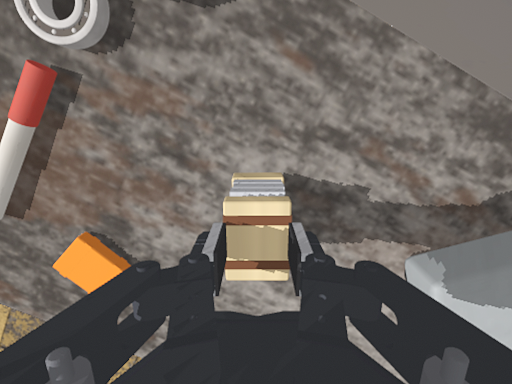

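```bash
python3 -m crank '[{"grip":0.75,"offset":[0,0,2.5],"angular":[0,0,0]},{"grip":0.75,"offset":[0,0,5],"angular":[0,0,0]},{"grip":0.75,"offset":[0,0,5],"angular":[0,0,0]}]'; python3 -m crank '[{"grip":0.75,"offset":[0,0,1.5],"angular":[0,0,0]},{"grip":0.75,"offset":[0,0,1.5],"angular":[0,0,0]},{"grip":0.75,"offset":[0,0,1.5],"angular":[0,0,0]}]';  python3 -m crank '[{"grip":0.75,"offset":[0,0,1],"angular":[0,0,0]},{"grip":0.75,"offset":[0,0,1],"angular":[0,0,0]},{"grip":0.75,"offset":[0,0,1],"angular":[0,0,0]}]'
```

```text
t: 36.15
tcp_pos: [0.5382, 0.0978, 0.0609]
tool_rot: [0.972, 0.233, 0.0, 0.0]
force: [-0.8, 0.3, 0.6]
finger_gap: 0.41
t: 36.45
tcp_pos: [0.5382, 0.0978, 0.0591]
tool_rot: [0.972, 0.233, 0.0, 0.0]
force: [0.2, 0.4, -0.1]
finger_gap: 0.411
t: 36.75
tcp_pos: [0.5381, 0.0978, 0.058]
tool_rot: [0.972, 0.233, -0.0, -0.0]
force: [0.4, -1.2, -0.6]
finger_gap: 0.411
```

```bash
python3 -m crank '[{"grip":0.75,"offset":[-1.5,0,0],"angular":[0,0,0]},{"grip":0.75,"offset":[-1.5,0,1],"angular":[0,0,0]},{"grip":0.75,"offset":[-1.5,0,1],"angular":[0,0,0]}]'; python3 -m crank '[{"grip":0.75,"offset":[0,0,1],"angular":[0,0,0]},{"grip":0.75,"offset":[0,0,1],"angular":[0,0,0]},{"grip":0.75,"offset":[0,0,1],"angular":[0,0,0]}]'
```

```text
t: 37.05
tcp_pos: [0.5366, 0.0971, 0.057]
tool_rot: [0.972, 0.233, -0.0, -0.0]
force: [-0.5, 0.0, -0.8]
finger_gap: 0.411
t: 37.35
tcp_pos: [0.5367, 0.0971, 0.0569]
tool_rot: [0.972, 0.233, 0.0, 0.0]
force: [-2.5, 0.9, 6.9]
finger_gap: 0.408
```

```bash
python3 -m crank '[{"grip":0.55,"offset":[0,0,-1],"angular":[0,0,0]},{"grip":0.45,"offset":[0,0,-1],"angular":[0,0,0]},{"grip":0.35,"offset":[0,0,-1],"angular":[0,0,0]},{"grip":0.35,"offset":[0,0,-1],"angular":[0,0,0]},{"grip":0.35,"offset":[0,0,-30],"angular":[0,0,0]},{"grip":0.35,"offset":[0,0,-75],"angular":[0,0,0]},{"grip":0.35,"offset":[-40,0,-115],"angular":[0,0,0]},{"grip":0.35,"offset":[-70,0,-125],"angular":[0,0,0]},{"grip":0.35,"offset":[-70,0,-125],"angular":[0,0,0]}]'
python3 - <<'E'
from h import *
d=cam("wrist");save(d,'w27'); print(wood(d,.060,x0=215,x1=300,y0=50,y1=170))
cv2.imwrite('pics/z27.png',cv2.resize(d['pixels'][60:230,170:310,::-1],None,fx=3.5,fy=3.5,interpolation=cv2.INTER_CUBIC))
d=cam('side');p=proj(d,[.537,.0985,.04])[0];x,y=p.astype(int)
cv2.imwrite('pics/s27.png',cv2.resize(d['pixels'][y-35:y+35,x-45:x+45,::-1],None,fx=7,fy=7,interpolation=cv2.INTER_CUBIC))
E
```

```text
t: 38.25
tcp_pos: [0.4709, 0.0647, 0.1827]
tool_rot: [0.973, 0.233, -0.001, 0.0]
force: [-0.5, 0.5, -0.6]
finger_gap: 0.649
[(array([0.5356, 0.0969]), 26.9, array([37.7, 49.1]), array([258., 109.]))]
```

View pics/z27.png

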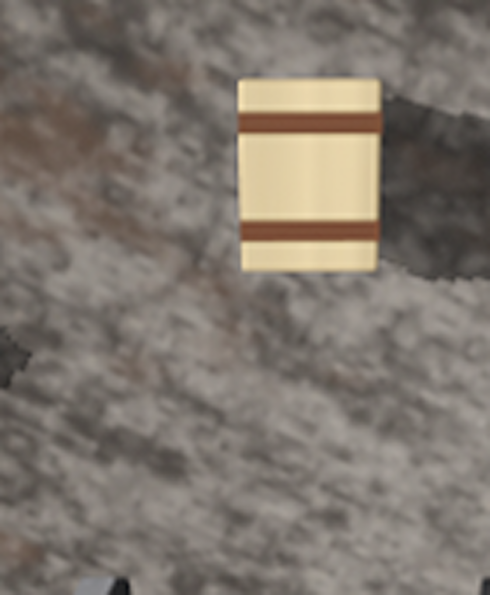

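View pics/s27.png

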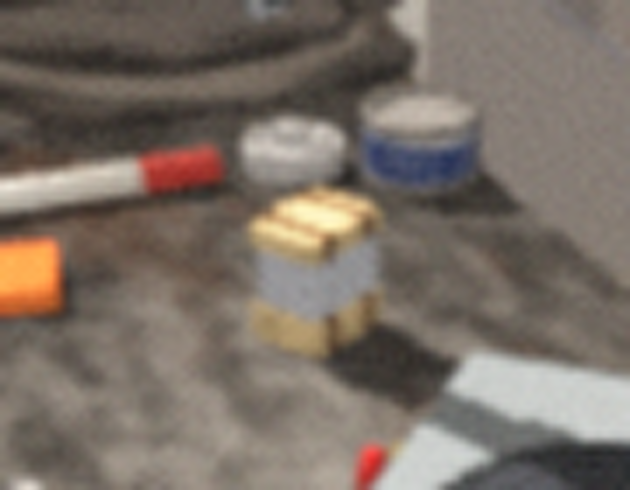

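```bash
python3 -c "
from h import *
goto([.59,-.262,.33],-46)"
```

```text
shift mm [ -45.   344.1 -148.3] turn [  0.1  -0.1 -17.1] z-turn -17.1 q6-> 22.1 dist 0.377
```

```bash
python3 -m crank '[{"grip":0.5,"offset":[0,0,-45],"angular":[0,0,0]},{"grip":0.5,"offset":[0,0,-90],"angular":[0,0,0]},{"grip":0.5,"offset":[-5,30,-120],"angular":[0,0,-4]},{"grip":0.5,"offset":[-10,70,-148],"angular":[0,0,-8]},{"grip":0.5,"offset":[-15,115,-148],"angular":[0,0,-12]},{"grip":0.5,"offset":[-20,160,-148],"angular":[0,0,-17]},{"grip":0.5,"offset":[-26,205,-148],"angular":[0,0,-17]},{"grip":0.5,"offset":[-32,250,-148],"angular":[0,0,-17]},{"grip":0.5,"offset":[-38,295,-148],"angular":[0,0,-17]},{"grip":0.5,"offset":[-45,344,-148],"angular":[0,0,-17]}]';python3 -m crank '[{"grip":0.65,"offset":[0,0,0],"angular":[0,0,0]},{"grip":0.65,"offset":[0,0,0],"angular":[0,0,0]},{"grip":0.65,"offset":[0,0,0],"angular":[0,0,0]}]'
python3 - <<'E'
from h import *
d=cam("wrist");save(d,'w28'); print(proj(d,[.6322,-.3053,.2565]))
E
```

```text
t: 39.35
tcp_pos: [0.5919, -0.2631, 0.3275]
tool_rot: [0.927, 0.375, -0.0, -0.001]
force: [0.4, 1.1, 0.5]
finger_gap: 0.498
t: 39.65
tcp_pos: [0.5905, -0.2606, 0.3278]
tool_rot: [0.927, 0.375, -0.0, -0.001]
force: [-0.7, 0.4, -0.2]
finger_gap: 0.348
[[329.90552689 201.83848661]]
```

View pics/w28.png

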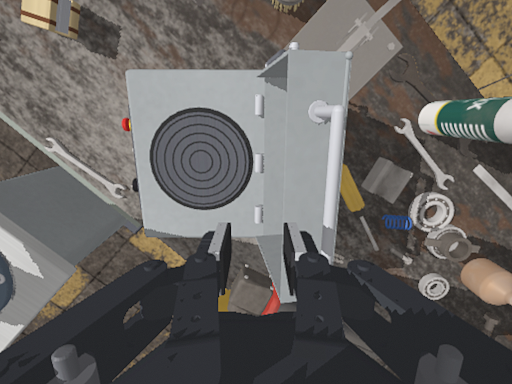

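```bash
python3 -m crank '[{"grip":0.65,"offset":[-1,30,0],"angular":[0,0,0]},{"grip":0.65,"offset":[-1,62,0],"angular":[0,0,0]},{"grip":0.65,"offset":[-1,62,20],"angular":[0,0,0]},{"grip":0.65,"offset":[-1,62,40],"angular":[0,0,0]},{"grip":0.65,"offset":[-1,62,40],"angular":[0,0,0]}]'
python3 - <<'E'
from h import *
d=cam("wrist");save(d,'w29'); goto([.6322,-.3053,.241],-46)
E
```

```text
t: 40.2
tcp_pos: [0.6314, -0.3042, 0.2857]
tool_rot: [0.927, 0.375, -0.002, -0.003]
force: [0.2, 0.6, -0.3]
finger_gap: 0.343
shift mm [-0.2  0.5 46.7] turn [-0.2  0.   0.1] z-turn 0.1 q6-> 20.2 dist 0.047
```

View pics/w29.png

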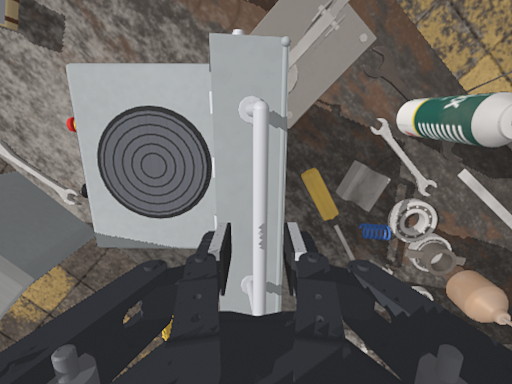

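```bash
python3 -m crank '[{"grip":0.65,"offset":[0,1,20],"angular":[0,0,0]},{"grip":0.65,"offset":[0,1,38],"angular":[0,0,0]},{"grip":0.65,"offset":[0,1,45],"angular":[0,0,0]},{"grip":0.65,"offset":[0,1,45],"angular":[0,0,0]},{"grip":0.95,"offset":[0,1,45],"angular":[0,0,0]},{"grip":0.95,"offset":[0,1,45],"angular":[0,0,0]},{"grip":0.95,"offset":[0,1,45],"angular":[0,0,0]},{"grip":0.95,"offset":[0,1,45],"angular":[0,0,0]}]' 40
```

```text
t: 41.05
tcp_pos: [0.6323, -0.3057, 0.2457]
tool_rot: [0.927, 0.375, -0.001, -0.002]
force: [-2.2, 3.5, 3.6]
finger_gap: 0.098
```

```bash
python3 -m crank '[{"grip":0.95,"offset":[0,-10,-2.5],"angular":[0,0,0]},{"grip":0.95,"offset":[0,-20,-4.5],"angular":[0,0,0]},{"grip":0.95,"offset":[0,-30,-6.5],"angular":[0,0,0]},{"grip":0.95,"offset":[0,-40,-7.5],"angular":[0,0,0]},{"grip":0.95,"offset":[0,-50,-8.5],"angular":[0,0,0]},{"grip":0.95,"offset":[0,-60,-8.5],"angular":[0,0,0]},{"grip":0.95,"offset":[0,-71,-8.5],"angular":[0,0,0]},{"grip":0.95,"offset":[0,-81,-7.5],"angular":[0,0,0]},{"grip":0.95,"offset":[0,-91,-6.5],"angular":[0,0,0]},{"grip":0.95,"offset":[0,-102,-4.5],"angular":[0,0,0]}]' && python3 -m crank '[{"grip":0.95,"offset":[0,-10,2],"angular":[0,0,0]},{"grip":0.95,"offset":[0,-19,5],"angular":[0,0,0]},{"grip":0.95,"offset":[0,-29,8],"angular":[0,0,0]},{"grip":0.95,"offset":[0,-39,12],"angular":[0,0,0]},{"grip":0.95,"offset":[0,-48,16],"angular":[0,0,0]},{"grip":0.95,"offset":[0,-57,21],"angular":[0,0,0]},{"grip":0.95,"offset":[0,-66,26],"angular":[0,0,0]},{"grip":0.95,"offset":[0,-75,32],"angular":[0,0,0]},{"grip":0.95,"offset":[0,-83,38],"angular":[0,0,0]},{"grip":0.95,"offset":[0,-91,44.5],"angular":[0,0,0]}]'; python3 -c "
from h import *
d=cam('side');save(d,'s30')"
```

```text
t: 42.05
tcp_pos: [0.5675, -0.2381, 0.2535]
tool_rot: [0.927, 0.374, 0.005, 0.008]
force: [3.7, -3.3, 7.1]
finger_gap: 0.096
t: 43.05
tcp_pos: [0.4996, -0.1674, 0.2058]
tool_rot: [0.927, 0.374, 0.001, 0.0]
force: [-0.5, 5.8, 4.2]
finger_gap: 0.101
```

View pics/s30.png

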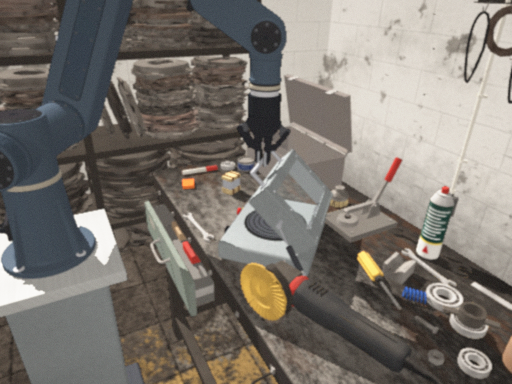

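Following. Lead it all the way shut.

```bash
python3 -m crank '[{"grip":0.95,"offset":[0,-8,6.5],"angular":[0,0,0]},{"grip":0.95,"offset":[0,-15,13.5],"angular":[0,0,0]},{"grip":0.95,"offset":[0,-22,21.5],"angular":[0,0,0]},{"grip":0.95,"offset":[0,-29,29.5],"angular":[0,0,0]},{"grip":0.95,"offset":[0,-35,37.5],"angular":[0,0,0]},{"grip":0.95,"offset":[0,-41,46],"angular":[0,0,0]},{"grip":0.95,"offset":[0,-46,54.5],"angular":[0,0,0]},{"grip":0.95,"offset":[0,-51,64],"angular":[0,0,0]},{"grip":0.95,"offset":[0,-55,73.5],"angular":[0,0,0]},{"grip":0.95,"offset":[0,-59,82.5],"angular":[0,0,0]}]' && python3 -m crank '[{"grip":0.95,"offset":[0,-3,10],"angular":[0,0,0]},{"grip":0.95,"offset":[0,-6,20],"angular":[0,0,0]},{"grip":0.95,"offset":[0,-9,30],"angular":[0,0,0]},{"grip":0.95,"offset":[0,-11,39],"angular":[0,0,0]},{"grip":0.95,"offset":[0,-12,47],"angular":[0,0,0]},{"grip":0.95,"offset":[0,-12,49],"angular":[0,0,0]},{"grip":0.95,"offset":[0,-12,49],"angular":[0,0,0]}]'
```

```text
t: 44.1
tcp_pos: [0.4576, -0.1244, 0.1207]
tool_rot: [0.927, 0.374, 0.0, -0.001]
force: [1.8, 6.2, -4.1]
finger_gap: 0.093
t: 44.8
tcp_pos: [0.4491, -0.1158, 0.0726]
tool_rot: [0.927, 0.374, -0.0, -0.002]
force: [1.5, 8.4, 1.7]
finger_gap: 0.094
```

```bash
python3 -m crank '[{"grip":0.7,"offset":[0,0,0],"angular":[0,0,0]},{"grip":0.7,"offset":[0,0,0],"angular":[0,0,0]},{"grip":0.7,"offset":[0,0,0],"angular":[0,0,0]},{"grip":0.7,"offset":[0,0,-15],"angular":[0,0,0]},{"grip":0.7,"offset":[0,0,-40],"angular":[0,0,0]},{"grip":0.7,"offset":[0,0,-85],"angular":[0,0,0]},{"grip":0.7,"offset":[0,0,-130],"angular":[0,0,0]},{"grip":0.7,"offset":[0,0,-170],"angular":[0,0,0]},{"grip":0.7,"offset":[0,0,-200],"angular":[0,0,0]},{"grip":0.7,"offset":[0,0,-200],"angular":[0,0,0]}]'
python3 - <<'E'
from h import *
d=cam("wrist");save(d,'w31')
b=proj(d,[[.5024,-.0630,.084],[.3939,-.1679,.084]]);print(b)
d=cam('side');save(d,'s31'); d=cam('top');save(d,'t31')
E
```

```text
t: 45.8
tcp_pos: [0.4528, -0.1194, 0.2771]
tool_rot: [0.927, 0.374, 0.004, 0.005]
force: [0.2, -0.5, -0.2]
finger_gap: 0.3
[[249.76308276 109.64047659]
 [250.71556024 226.2715789 ]]
```

View pics/w31.png

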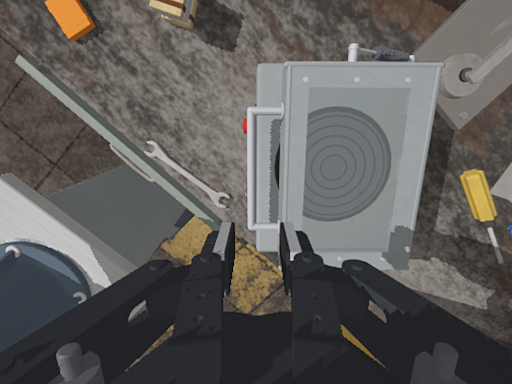

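View pics/s31.png

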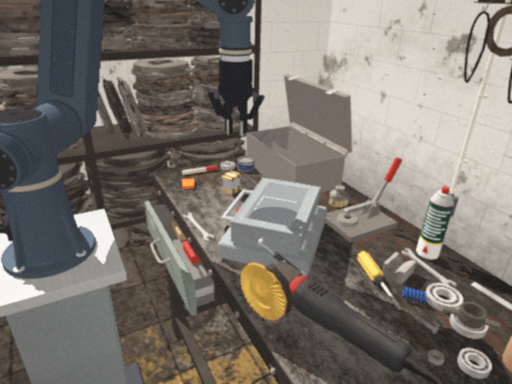

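View pics/t31.png

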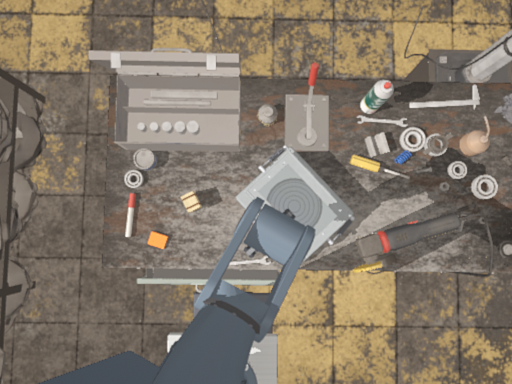

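```bash
python3 -c "
from h import *
goto([.475,.067,.22],-63)"
```

```text
shift mm [ 146.6 -115.1   52. ] turn [-0.  0. 17.] z-turn 17.0 q6-> 71.0 dist 0.193
```

```bash
python3 -m crank '[{"grip":0.7,"offset":[35,-28,0],"angular":[0,0,4]},{"grip":0.7,"offset":[70,-56,10],"angular":[0,0,8]},{"grip":0.7,"offset":[105,-84,20],"angular":[0,0,12]},{"grip":0.7,"offset":[146,-115,30],"angular":[0,0,17]},{"grip":0.7,"offset":[146,-115,30],"angular":[0,0,17]},{"grip":0.7,"offset":[146,-115,30],"angular":[0,0,17]},{"grip":0.7,"offset":[146,-115,30],"angular":[0,0,17]}]'
python3 - <<'E'
from h import *
d=cam("wrist");save(d,'w32');print(wood(d,.060,x0=215,x1=300,y0=60,y1=200))
d2=cam('side');p=proj(d2,[.537,.0985,.04])[0];x,y=p.astype(int)
a=cv2.resize(d['pixels'][80:200,190:320,::-1],None,fx=3,fy=3); b=cv2.resize(d2['pixels'][y-30:y+30,x-32:x+33,::-1],None,fx=6,fy=6)
cv2.imwrite('pics/z32.png',np.hstack([a,b]))
E
```

```text
t: 46.65
tcp_pos: [0.4748, 0.0657, 0.2416]
tool_rot: [0.972, 0.233, -0.001, -0.0]
force: [-0.6, -0.1, 0.2]
finger_gap: 0.302
[(array([0.5356, 0.097 ]), 27.0, array([37.8, 49.2]), array([257., 114.]))]
```

View pics/z32.png

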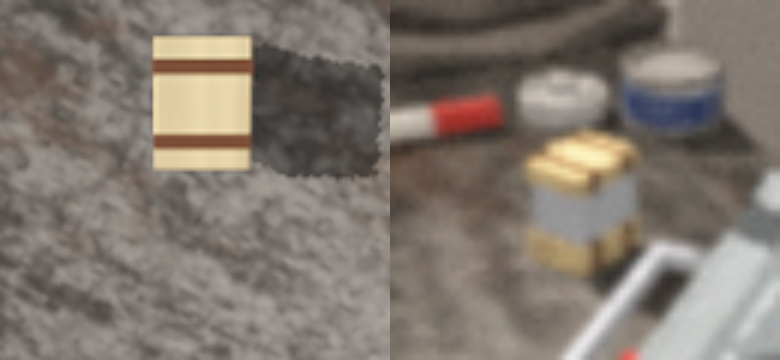

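The pile is intact and squarely aligned, with the board at (0.5356, 0.0970) and yaw 27.0°. The block is at (0.5372, 0.0982) and yaw 27.1°. Handing in.

```bash
python3 -c "
from station import manip
print(manip.sign_off())"
```

```text
the job is handed in; nothing more can be done
None
```

I handed the job in at about 47 s. The hood was led open to its stop and released. The three plates present (the fourth was absent) were stacked on the packing block with the top board on top. The hood was then led shut.

**Last checks:**
- **Top board:** its centre measured about 2 mm from the block's, and its yaw was 27.0° against the block's 27.1°.
- **Plates:** each measured within about 1 mm and 1° of the block right after it was placed. The side view at the end shows a straight, level pile.
- **Hood:** the grab bar lay within about 1 px of where it was when shut at the start. The tool height at release also matched shut.
- **Surroundings:** by eye in the last pictures, the rivet tin, marker, screwdriver and orange look-alike had not moved. The arm was clear of everything when I handed in.

**What went wrong or disagreed:**
- The first grasp of the second plate was too shallow and slipped off. I re-gripped it lower, and the plate was not disturbed.
- The top camera placed things about 4 to 8 mm off the wrist camera. I trusted the wrist camera because its lap-to-bar distance came out at the given 114 mm.

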